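Load the leak-test chamber and lock its collar

ROBOT

A 7-joint arm with a two-finger parallel gripper is mounted at the origin on the work surface. World frame = base frame: x ahead of the robot, y to its left, z up, the work surface at z = 0. Lengths are in m, angles in degrees, forces in N, time in s.
With the tool pointing down it reaches from about 0.4 to 0.85 m from the base axis. Payload 6.9 kg.
Tool frame: the origin (TCP) lies at the very end of the fingers, on their centre line; the grasp point (between the pads) lies env.pinch_z behind it (env.pinch_z is the distance from the TCP to the grasp point, in m); z points along the fingers, y is the line along which they close (so a half turn about z gives the same grasp; the last joint's range is limited). The gripper opens to 85 mm and grips with 20 to 120 N. Pads are 22 mm wide; open, the fingers measure 114 mm over their backs; the gripper's body (76 mm by 85 mm) begins 54 mm behind the grasp point. The pads swing forward as they close: fully open they stand 13 mm farther back than shut.
Start: joints at [79.727, 29.078, -13.613, 85.955, 7.202, 65.827, -8.869], TCP at [0.176, -0.6, 0.231] pointing down, gripper open.
Joint ranges: [-176.47, 176.47], [-13.61, 117.27], [-81.72, 77.17], [0.22, 143.17], [-87.28, 267.28], [10, 112.55], [-165.47, 165.47]. Speed limits (degrees/s): [136.94, 136.94, 180, 180, 180, 180, 180].

INTERFACE

Orientations are given as a 3x3 rotation matrix whose columns are the frame's x, y, z axes.
In Python, from workcell import env gives the robot as it stands.
- The arm moves only by the tool jog_arm, never from a script. Its argument "commands" is a list of rows, each a list of 6 numbers: the shift along the tool's x, y, z in mm, then the turn, a rotation vector about the tool's x, y, z in rad. A call has 1 to 12 rows; each row shifts and turns the commanded pose from where the row before left it, along the tool's axes as they then stand; what a row does not reach is not made up. A row lasts 1/12 s, in which the tool goes at most 41.7 mm and 7.16 degrees, less where a joint would pass 70% of its speed; a pose out of reach is approached as far as the arm can. A call with a gripper value outside its range is refused whole. "claw" is the finger opening in mm, from 0 to 85.4, set as the call begins (left out, the last holds). The fingers move at their own pace and stop on an object; the grip force is fixed at half the most. Time passes only in rows, so rows that do not move let the fingers close. It gives the time, the measured TCP pose, the force, the opening and the grip force at its end, in the units of the state.
- env.state(): the state, without advancing time (a new reading comes with each control period).
- env.camera(name): name is "scene" or "top" or "wrist"; returns a dict with "frame" (384x512x3 uint8, red, green, blue), "fov_y" (degrees; the focal length in pixels is half the picture's height over the tangent of half this angle, whatever the lens; pixels are square), "cx", "cy" (the principal point, pixels), "eye" and "orientation" of the camera in the world. Camera axes: x right, y up, looking along -z (the intrinsics and any distortion apply to the point x, -y, -z); pixel columns grow to the right and rows downward; lengths in m; the calibration is good to about 2 mm. A picture is of the moment at which its call begins. There is no depth.
- env.job_done(): hands the job in; it is judged then, once.
The state is a dict: "t": time; "joint_positions": joint angles; "joint_vel": joint speeds; "joint_torque": joint torques, N m; "eef_pos": TCP position; "ee_rot": TCP orientation; "wrist_force": force on the tool from outside, world axes, zero at the start; "ft_torque": the same for the moment, N m; "opening": finger opening in m; "gripper_force": force on a finger pad.
Only numpy, scipy, OpenCV 4.12 (cv2) and the standard library are available. Lean on these libraries where they do the work, as an engineer would, in place of code of your own. Each camera call takes 0.05 s, during which the arm holds its last target. There are 200 camera calls.

TASK

Get the leak-test chamber ready for a run: turn its lock collar back to the open stop, take the steel reference block out of the nest and lay it on the black foam pad, and lay every white charging case flat in a pocket of the nest, one to a pocket. Then set the lid fully home on the rim, its two ears pointing along the length of the pockets, and turn the collar clockwise to its locked mark so that its lugs lie over the ears. Leave the bottle, the tray and the brush where they are.

Things in the scene. Friction and masses are not known exactly. Their poses are not given: they have to be found in the camera images.
- chamber: fixed round aluminium bowl, inner radius 92, outer 98, rim 56 mm above the bench; origin under its centre. Black inner floor at 6; on it a grey nest plate (top at 14) with four open pockets 69 x 37 mm, long side along x, centred at x +-37, y +-30. Marks on its foot plate (radius 150), from x: long white bars at 60 and -120 deg (handles there: locked), short ones at 120 and -60 (open)
- collar (a joint): dark steel ring round the rim (radius 113 to 119, 30 to 72 mm above the bench), captive; rad, grows clockwise seen from above: 0 open stop, 1.05 locked mark, 1.12 end stop. Stiff (0.4 N m), stays where left. Two steel lugs (44 wide, undersides at 64) reach in to radius 100: at 0 they stand at 60 and -120 deg from the chamber's x, at 1.05 on its x axis
- handle_a (a point): middle of the top edge of one upright black handle blade of the collar, 136 mm from the chamber's axis, 90 above the bench. The blade is 34 long radially, 14 thick along the turning direction, from 44 to 90 above the bench: pinch it from above across its thickness. At collar 0 it is at 120 deg from the chamber's x, at 1.05 at 60
- handle_b (a point): the same point on the other blade, across the ring (at collar 0 at -60 deg from the chamber's x, at 1.05 at -120)
- lid: loose lid, 0.45 kg, lies upright: black spigot (radius 88, 8 mm high) under an aluminium plate (radius 96, 6 thick) with two ears (36 wide) out to 108 along +-x. Origin: centre of the spigot's underside. Black bar handle along x on top: 70 long, 16 wide, 37 to 55 above the origin. Seated, its origin is 48 above the chamber's; the ears pass only between the lugs, collar open
- pad: fixed black foam pad 230 x 210 x 3 on which the cases start; origin at the centre of its underside
- case1: white stick-shaped charging case, 64 x 32 x 32, long along its x, origin at its centre (16 above what it lies on); may lie on any long side; may be absent
- case2: white stick-shaped charging case, 64 x 32 x 32, long along its x, origin at its centre (16 above what it lies on); may lie on any long side; may be absent
- case3: white stick-shaped charging case, 64 x 32 x 32, long along its x, origin at its centre (16 above what it lies on); may lie on any long side; may be absent
- case4: white stick-shaped charging case, 64 x 32 x 32, long along its x, origin at its centre (16 above what it lies on); may lie on any long side; may be absent
- dummy: steel reference block that starts in one pocket of the nest: square bar 50 x 32 x 32 with a round brass nozzle (16 across, 10 long) on its +x end; 0.25 kg; origin at the centre of the square bar, 16 above what it lies on
- pocket1 (a point): centre of the floor of pocket 1 of the nest, 6 above the bench; its x axis is the chamber's x
- pocket2 (a point): centre of the floor of pocket 2 of the nest, 6 above the bench; its x axis is the chamber's x
- pocket3 (a point): centre of the floor of pocket 3 of the nest, 6 above the bench; its x axis is the chamber's x
- pocket4 (a point): centre of the floor of pocket 4 of the nest, 6 above the bench; its x axis is the chamber's x
- bottle: bystander: white bottle, 60 across, 150 tall, origin under its centre
- tray: bystander: empty white tray 100 x 150 x 30, origin under its centre
- brush: bystander: small brush lying flat
There are look-alikes about, which are no part of the job. Leave any green or red look-alike of the case2 alone.

How it is judged (in metres and radians):
On the way, in this order (a step that is already met when the one before it is completed fails the run):
1. the collar is at its open stop (within 0.1 rad), every case lies flat in a pocket and the reference block lies on the pad (value of joint collar below 0.1 rad and z of case1 in the frame of chamber between 0.017 and 0.027 m and angle between case1's own x axis and vertical between 1.47 and 1.67 rad and (horizontal distance between case1 and pocket1 below 0.01 m or horizontal distance between case1 and pocket2 below 0.01 m or horizontal distance between case1 and pocket3 below 0.01 m or horizontal distance between case1 and pocket4 below 0.01 m) and z of case2 in the frame of chamber between 0.017 and 0.027 m and angle between case2's own x axis and vertical between 1.47 and 1.67 rad and (horizontal distance between case2 and pocket1 below 0.01 m or horizontal distance between case2 and pocket2 below 0.01 m or horizontal distance between case2 and pocket3 below 0.01 m or horizontal distance between case2 and pocket4 below 0.01 m) and z of case3 in the frame of chamber between 0.017 and 0.027 m and angle between case3's own x axis and vertical between 1.47 and 1.67 rad and (horizontal distance between case3 and pocket1 below 0.01 m or horizontal distance between case3 and pocket2 below 0.01 m or horizontal distance between case3 and pocket3 below 0.01 m or horizontal distance between case3 and pocket4 below 0.01 m) and z of case4 in the frame of chamber between 0.017 and 0.027 m and angle between case4's own x axis and vertical between 1.47 and 1.67 rad and (horizontal distance between case4 and pocket1 below 0.01 m or horizontal distance between case4 and pocket2 below 0.01 m or horizontal distance between case4 and pocket3 below 0.01 m or horizontal distance between case4 and pocket4 below 0.01 m) and x of dummy in the frame of pad between -0.11 and 0.11 m and y of dummy in the frame of pad between -0.1 and 0.1 m and z of dummy in the frame of pad between 0.014 and 0.024 m and angle between dummy's own x axis and vertical between 1.47 and 1.67 rad), for 0.2 s.
2. the lid is seated on the rim (horizontal distance between lid and chamber below 0.008 m and z of lid in the frame of chamber between 0.045 and 0.051 m and angle between lid's own z axis and vertical below 0.05 rad and angle between the x axis of lid and the x axis of chamber, either way round below 0.25 rad), for 0.2 s.
3. the collar is turned to its locked mark (value of joint collar above 0.95 rad), for 0.2 s.
At the end, for the whole second after the job is handed in: every case flat in a pocket (10 mm of its centre, level within 0.1 rad); the lid seated (8 mm of centred, 3 mm of full depth, tilt under 0.05 rad, ears within 0.25 rad of the chamber's x); the collar at 0.95 rad or more; the block flat on the pad (all of step 2 and z of case1 in the frame of chamber between 0.017 and 0.027 m and angle between case1's own x axis and vertical between 1.47 and 1.67 rad and (horizontal distance between case1 and pocket1 below 0.01 m or horizontal distance between case1 and pocket2 below 0.01 m or horizontal distance between case1 and pocket3 below 0.01 m or horizontal distance between case1 and pocket4 below 0.01 m) and z of case2 in the frame of chamber between 0.017 and 0.027 m and angle between case2's own x axis and vertical between 1.47 and 1.67 rad and (horizontal distance between case2 and pocket1 below 0.01 m or horizontal distance between case2 and pocket2 below 0.01 m or horizontal distance between case2 and pocket3 below 0.01 m or horizontal distance between case2 and pocket4 below 0.01 m) and z of case3 in the frame of chamber between 0.017 and 0.027 m and angle between case3's own x axis and vertical between 1.47 and 1.67 rad and (horizontal distance between case3 and pocket1 below 0.01 m or horizontal distance between case3 and pocket2 below 0.01 m or horizontal distance between case3 and pocket3 below 0.01 m or horizontal distance between case3 and pocket4 below 0.01 m) and z of case4 in the frame of chamber between 0.017 and 0.027 m and angle between case4's own x axis and vertical between 1.47 and 1.67 rad and (horizontal distance between case4 and pocket1 below 0.01 m or horizontal distance between case4 and pocket2 below 0.01 m or horizontal distance between case4 and pocket3 below 0.01 m or horizontal distance between case4 and pocket4 below 0.01 m) and x of dummy in the frame of pad between -0.11 and 0.11 m and y of dummy in the frame of pad between -0.1 and 0.1 m and z of dummy in the frame of pad between 0.014 and 0.024 m and angle between dummy's own x axis and vertical between 1.47 and 1.67 rad and linear speed of each of dummy, lid below 0.02 m/s and value of joint collar above 0.95 rad); the robot touches nothing.
It fails at once if the bottle is shifted by more than 30 mm (distance of bottle from where it was at the start of the episode above 0.03 m).
It fails at once if the tray is shifted by more than 30 mm (distance of tray from where it was at the start of the episode above 0.03 m).
It fails at once if the brush is shifted by more than 30 mm (distance of brush from where it was at the start of the episode above 0.03 m).
Of case1, case2, case3, case4 only 2 to 4 are there at a start; the rules pass over those that are not, and their reading is None.
At some moment in a run one of case1, case2, case3, case4, lid may be knocked a few centimetres aside while the robot is not near it.
Once in a run the grip may slacken for a moment while it holds something.
It also fails if it takes over 210 s, if anything falls off the work surface, if the arm or the gripper's body presses on something with over 40 N, if the wrist force passes 120 N, or if a joint passes its speed limit or range.

## Working session

There is one attempt and no reset: what is moved stays moved. The work goes in short steps, Python scripts to look and compute and a tool call to move; the robot and the scene stay as the last step left them, time stands still between calls to the robot, and variables do not carry over. Pictures are saved under pics/ and viewed, at most 14 in all, crops included, and the job is handed in when it is done.

Besides the shell and the picture viewer there is one more tool, called as name([rows], argument=value, ...), one row to a line, values as JSON. jog_arm: Moves the arm, as the interface text tells. Its arguments: {"type":"object","properties":{"commands":{"type":"array","items":{"type":"array","items":{"type":"number"}}},"claw":{"type":"number"}},"required":["commands"]}

```bash
ls; mkdir -p pics
cat > h.py <<'E'
import numpy as np, cv2
from workcell import env
def snap(n,f=None):
    c=env.camera(n)
    if f: cv2.imwrite('pics/'+f,c['frame'][...,::-1])
    return c
E
python3 - <<'E'
from h import *
print(env.pinch_z)
for n in('scene','top','wrist'):
    c=snap(n,n+'0.png'); print(n,{k:v for k,v in c.items() if k!='frame'})
s=env.state();print(s)
E
```

```text
pics
0.0187
scene {'fov_y': 43.18952950011842, 'cx': 253.277039993809, 'cy': 186.02182197361643, 'eye': array([ 1.09373182, -0.4155554 ,  1.2420418 ]), 'orientation': array([[ 0.62209013, -0.67585863,  0.39524548],
       [ 0.78294368,  0.53587324, -0.31597321],
       [ 0.00175175,  0.50601876,  0.86252069]])}
top {'fov_y': 42.452595089889314, 'cx': 248.62187987891423, 'cy': 182.06569008837243, 'eye': array([0.21582046, 0.00344388, 1.70661109]), 'orientation': array([[ 3.44340105e-02,  9.76026337e-01, -2.14911350e-01],
       [-9.99406948e-01,  3.36770100e-02, -7.18408158e-03],
       [ 2.25718833e-04,  2.15031273e-01,  9.76607137e-01]])}
wrist {'fov_y': 70.44408299403084, 'cx': 256.7302464227032, 'cy': 193.2908137030527, 'eye': array([ 0.24880081, -0.57754374,  0.37298681]), 'orientation': array([[ 0.28106195,  0.91532784,  0.28840791],
       [-0.95968712,  0.26875628,  0.08228425],
       [-0.00219437, -0.29990832,  0.9539655 ]])}
{'t': 0.15, 'joint_positions': array([ 79.72647834,  29.1164935 , -13.611037  ,  85.99474396,
         7.20051362,  65.82850206,  -8.87025366]), 'joint_vel': array([ 0.04102342, -0.22687298, -0.04482298, -0.18405315,  0.03585127,
       -0.03924137,  0.07578838]), 'joint_torque': array([-3.53341071e-03, -6.21004558e+01, -2.18973085e+00, -2.49839598e+01,
        1.26420736e-02,  9.12157382e-03,  4.91642609e-06]), 'eef_pos': array([ 0.17545129, -0.59946549,  0.23061295]), 'ee_rot': array([[ 9.59718256e-01,  2.80963910e-01, -3.87828890e-04],
       [ 2.80964177e-01, -9.59717288e-01,  1.36331829e-03],
       [ 1.08371470e-05, -1.41736748e-03, -9.99998995e-01]]), 'wrist_force': array([-0.5719762 , -0.81983581, -0.21684085]), 'ft_torque': array([-0.03478754, -0.00432162, -0.0239539 ]), 'gripper_force': 0.0, 'opening': 0.08532304605789598}
```

View pics/top0.png

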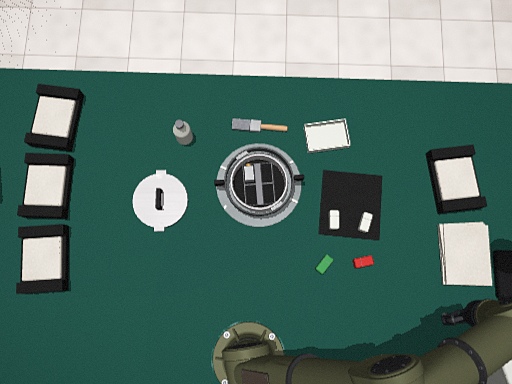

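View pics/scene0.png

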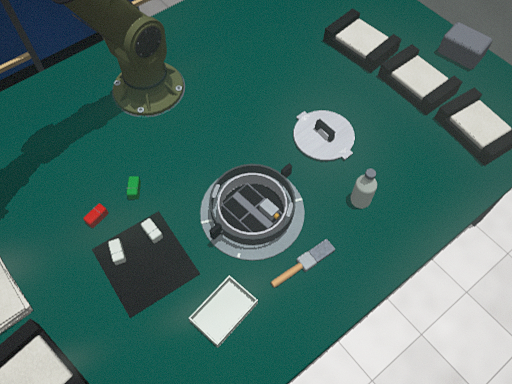

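```bash
cat >> h.py <<'E'
def ray(c,uv):
    uv=np.atleast_2d(np.array(uv,float)); f=c['frame'].shape[0]/2/np.tan(np.radians(c['fov_y']/2))
    d=np.c_[(uv[:,0]-c['cx'])/f,-(uv[:,1]-c['cy'])/f,-np.ones(len(uv))]
    return np.array(c['eye']),d@np.array(c['orientation']).T
def onz(c,uv,z):
    e,d=ray(c,uv); return (e+d*((z-e[2])/d[:,2])[:,None])[:,:2]
def proj(c,P):
    f=c['frame'].shape[0]/2/np.tan(np.radians(c['fov_y']/2))
    q=(np.atleast_2d(P)-c['eye'])@np.array(c['orientation']); q=q/-q[:,2:]
    return np.c_[c['cx']+f*q[:,0],c['cy']-f*q[:,1]]
def move(tx,ty,tz,yaw=None,n=None):
    "shift in tool axes (mm) to reach TCP target; yaw = wanted tool y-axis angle (deg, mod 180)"
    s=env.state();R=s['ee_rot'];d=R.T@(np.array([tx,ty,tz])-s['eef_pos'])*1e3
    out=[np.round(d,1)]
    if yaw is not None:
        cur=np.degrees(np.arctan2(R[1,1],R[0,1])); dy=(yaw-cur+90)%180-90
        out.append(('tool z turn rad',round(-np.radians(dy),4),'alt',round(-np.radians(dy-np.sign(dy)*180),4)))
    tilt=R.T@np.cross(R[:,2],[0,0,-1]);out.append(('level',np.round(tilt,4)))
    print(*out,'pos',np.round(s['eef_pos'],4),'yawy',round(np.degrees(np.arctan2(R[1,1],R[0,1])),2),'q7',round(s['joint_positions'][6],1))
E
python3 - <<'E'
from h import *
c=snap('top')
names=dict(lid=(159,200,.056),lidear1=(160,256,.053),lidear2=(158,147,.053),cham=(260,184,.056),h1=(219,182,.09),h2=(300,178,.09),c1=(335,219,.035),c2=(366,221,.035),green=(325,264,.03),red=(364,262,.03),bot=(182,130,.1),tray=(327,135,.03),br=(260,126,.01),dum=(249,172,.038),pad=(351,205,.003))
for k,(u,v,z) in names.items(): print(k,np.round(onz(c,(u,v),z),3), np.round(proj(c,[[*onz(c,(u,v),z)[0],z]]),1))
c=snap('scene')
for k,u,v,z in [('lid',324,136,.056),('c1',151,230,.035),('c2',118,251,.035),('cham',255,203,.056)]: print(k,np.round(onz(c,(u,v),z),3))
f=snap('top')['frame'][125:245,195:395]
cv2.imwrite('pics/crop0.png',cv2.resize(f,None,fx=4,fy=4,interpolation=cv2.INTER_CUBIC)[...,::-1])
E
```

```text
lid [[0.506 0.317]] [[159. 200.]]
lidear1 [[0.319 0.301]] [[160. 256.]]
lidear2 [[0.694 0.335]] [[158. 147.]]
cham [[ 0.574 -0.023]] [[260. 184.]]
h1 [[0.568 0.114]] [[219. 182.]]
h2 [[ 0.591 -0.156]] [[300. 178.]]
c1 [[ 0.465 -0.283]] [[335. 219.]]
c2 [[ 0.462 -0.388]] [[366. 221.]]
green [[ 0.313 -0.25 ]] [[325. 264.]]
red [[ 0.324 -0.38 ]] [[364. 262.]]
bot [[0.743 0.248]] [[182. 130.]]
tray [[ 0.765 -0.256]] [[327. 135.]]
br [[ 0.797 -0.018]] [[260. 126.]]
dum [[0.619 0.016]] [[249. 172.]]
pad [[ 0.521 -0.344]] [[351. 205.]]
lid [[0.546 0.295]]
c1 [[ 0.476 -0.28 ]]
c2 [[ 0.474 -0.382]]
cham [[ 0.596 -0.011]]
```

View pics/crop0.png

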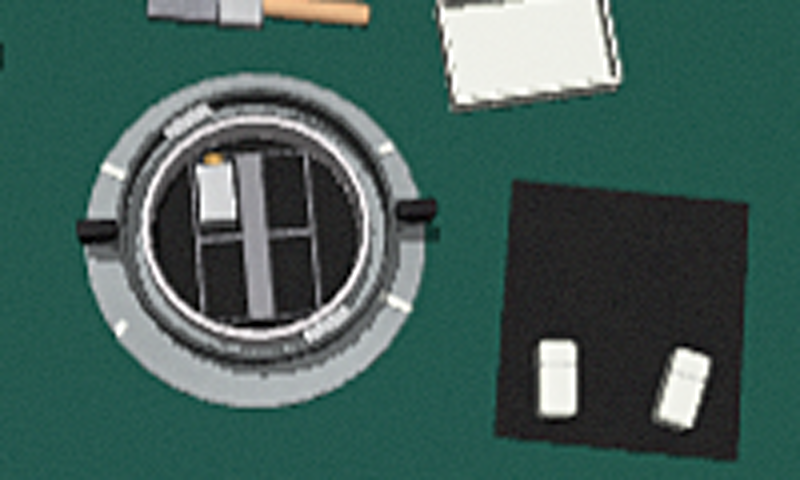

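Run:
```python
from h import *
for n in('top','scene'):
    c=snap(n);f=c['frame'].astype(int);print(n,'base',proj(c,[[0,0,0],[0,0,.02]]).round(1).tolist())
    g=((f[...,1]>f[...,0]+60)&(f[...,1]>f[...,2]+60)).astype(np.uint8);r=((f[...,0]>f[...,1]+80)&(f[...,0]>f[...,2]+80)).astype(np.uint8)
    w=(f.min(2)>140).astype(np.uint8)
    for nm,m in(('g',g),('r',r),('w',w)):
        k,_,st,ce=cv2.connectedComponentsWithStats(m)
        for i in range(1,k):
            if 60<st[i,4]<6000: print(nm,st[i].tolist(),ce[i].round(1),onz(c,ce[i],.032).round(4))
    # fingertip check
    print('tcp',proj(c,env.state()['eef_pos']).round(1))
```

```text
top base [[247.3, 358.3], [247.3, 359.2]]
g [316, 255, 17, 19, 149] [323.9 264.1] [[ 0.3122 -0.2458]]
r [354, 255, 20, 13, 175] [363.3 261.3] [[ 0.326  -0.3778]]
w [32, 96, 43, 41, 1336] [ 52.9 116.1] [[0.8014 0.7231]]
w [232, 119, 29, 12, 271] [246.6 124.1] [[0.7952 0.0301]]
w [173, 121, 17, 16, 162] [180.4 128.9] [[0.7694 0.2648]]
w [304, 122, 46, 29, 965] [326.  136.2] [[ 0.76   -0.2525]]
w [217, 144, 82, 36, 444] [254.1 159.2] [[ 6.67e-01 -5.00e-04]]
w [229, 151, 62, 61, 617] [259.6 182.1] [[ 0.5854 -0.0223]]
w [435, 157, 44, 43, 1453] [456.5 178.1] [[ 0.6233 -0.7058]]
w [24, 165, 41, 41, 1471] [ 44.3 185. ] [[0.5496 0.7226]]
w [254, 164, 9, 40, 219] [258.3 183.6] [[ 0.5799 -0.0179]]
w [244, 166, 10, 14, 124] [248.6 172.5] [[0.6183 0.0169]]
w [133, 170, 55, 62, 2246] [159.6 200.1] [[0.5101 0.3198]]
w [217, 185, 84, 42, 856] [256.3 210.4] [[ 0.4858 -0.014 ]]
w [330, 210, 9, 19, 168] [334.  218.9] [[ 0.4656 -0.2798]]
w [360, 212, 12, 20, 167] [365.5 221.5] [[ 0.4606 -0.3873]]
w [439, 222, 53, 64, 2944] [466.1 253.6] [[ 0.3633 -0.7233]]
w [22, 237, 39, 44, 1612] [ 41.3 258.6] [[0.29
[... 517 characters left out ...]
135.2] [[0.5322 0.311 ]]
w [213, 173, 80, 62, 547] [255.  203.8] [[ 0.5879 -0.0046]]
w [357, 176, 20, 17, 188] [366.6 185.4] [[0.7415 0.2862]]
w [215, 183, 89, 77, 1180] [271.8 236.8] [[ 0.6962 -0.0326]]
w [201, 184, 13, 56, 294] [205.6 212.3] [[ 0.523  -0.1299]]
w [260, 199, 19, 17, 167] [268.8 206.6] [[0.6192 0.02  ]]
w [141, 218, 21, 22, 234] [150.8 228.4] [[ 0.4699 -0.2772]]
w [109, 238, 15, 24, 245] [115.7 249.6] [[ 0.4648 -0.3846]]
w [298, 252, 18, 17, 187] [306.4 259.9] [[ 0.8049 -0.0031]]
w [0, 258, 30, 70, 1006] [  9.4 297.3] [[ 0.4105 -0.6634]]
w [189, 275, 69, 70, 2164] [222.6 310.7] [[ 0.7757 -0.2585]]
w [0, 336, 72, 48, 2191] [ 34.3 365.9] [[ 0.6039 -0.6876]]
tcp [[-42.4 181.8]]
```

jog_arm([
  [23,-18.5,-3,0,0,0],
  [23,-18.5,-3,0,0,0],
  [23,-18.5,-3,0,0,0],
  [23,-18.5,-3,0,0,0],
  [23,-18.5,-3,0,0,0],
  [23,-18.5,-3,0,0,0],
  [23,-18.5,-3,0,0,0],
  [23,-18.5,-3,0,0,0],
  [23,-18.5,-3,0,0,0],
  [23,-18.5,-3,0,0,0],
  [23,-18.5,-3,0,0,0],
  [23,-18.5,-3,0,0,0],
])

```text
t: 1.4
eef_pos: [0.3787, -0.3079, 0.2677]
ee_rot: [[0.96, 0.281, 0.0], [0.281, -0.96, -0.0], [0.0, 0.001, -1.0]]
wrist_force: [0.5, -0.4, 0.3]
opening: 0.0853
gripper_force: 0.0
```

jog_arm([
  [23,-18.5,-3,0,0,0],
  [23,-18.5,-3,0,0,0],
  [23,-18.5,-3,0,0,0],
  [23,-18.5,-3,0,0,0],
  [23,-18.5,-3,0,0,0],
  [23,-18.5,-3,0,0,0],
  [23,-18.5,-3,0,0,0],
  [23,-18.5,-3,0,0,0],
  [23,-18.5,-3,0,0,0],
  [23,-18.5,-3,0,0,0],
  [10,-10,-3,0,0,0],
  [0,0,0,0,0,0],
])

```text
t: 2.4
eef_pos: [0.5552, -0.0502, 0.3008]
ee_rot: [[0.958, 0.286, 0.002], [0.286, -0.958, 0.003], [0.002, -0.002, -1.0]]
wrist_force: [0.2, -0.1, 0.6]
opening: 0.0856
gripper_force: 0.0
```

Run:
```python
from h import *
c=snap('wrist','w1.png'); move(.58,-.02,.3,0); print(env.state()['joint_positions'].round(1),c['eye'])
print(proj(c,[[.58,-.02,.056],[.58,.11,.09],[.58,-.15,.09]]).round())
```

```text
[ 34.  -24.    0.4] ('tool z turn rad', np.float64(-1.2825), 'alt', np.float64(1.8591)) ('level', array([-0.0007, -0.0006, -0.    ])) pos [ 0.5542 -0.0527  0.3004] yawy -73.48 q7 -80.7
[ 21.   21.2 -26.7  89.5   9.8  71.6 -80.7] [ 0.62818047 -0.02802999  0.44342676]
[[242. 141.]
 [141. 114.]
 [335. 172.]]
```

View pics/w1.png

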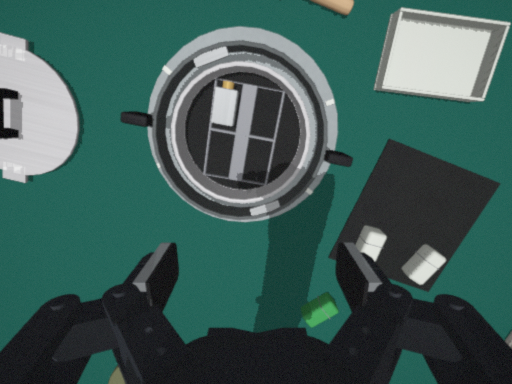

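Run:
```python
from h import *
c=snap('wrist');f=c['frame'].astype(int);mn=f.min(2)
m=(mn>185).astype(np.uint8)
k,lab,st,ce=cv2.connectedComponentsWithStats(m)
for i in range(1,k):
    if st[i,4]>15: print(st[i].tolist(),ce[i].round(1),onz(c,ce[i],.008).round(4),onz(c,ce[i],.056).round(4))
# outer foot plate circle: green -> grey boundary ; radial scan in world
hsv=cv2.cvtColor(c['frame'],cv2.COLOR_RGB2HSV)
def scan(c0,z,r0,r1,fn):
    P=[]
    for a in np.radians(np.arange(0,360,3)):
        r=np.arange(r0,r1,.0007);X=np.c_[c0[0]+r*np.cos(a),c0[1]+r*np.sin(a),np.full(len(r),z)]
        uv=proj(c,X).round().astype(int)
        if (uv<0).any() or (uv[:,0]>511).any() or (uv[:,1]>383).any(): continue
        i=fn(uv)
        if i is not None: P.append(X[i,:2])
    return np.array(P)
def circ(P):
    for _ in range(4):
        A=np.c_[2*P,np.ones(len(P))];s=np.linalg.lstsq(A,(P**2).sum(1),rcond=None)[0];R=np.sqrt(s[2]+s[:2]@s[:2])
        e=abs(np.hypot(*(P-s[:2]).T)-R);P=P[e<max(2*np.median(e),.001)]
    return s[:2].round(4),R.round(4),len(P)
def foot(uv):
    s=hsv[uv[:,1],uv[:,0],1]; g=np.where(s<90)[0]; return g[-1] if len(g) else None
print('foot',circ(scan((.585,-.022),.006,.12,.175,foot)))
def rim(uv):
    v=mn[uv[:,1],uv[:,0]]; return int(np.argmax(v)) if v.max()>140 else None
print('rim',circ(scan((.585,-.022),.056,.085,.105,rim)))
cv2.imwrite('pics/w2c.png',cv2.resize(c['frame'][10:240,110:360],None,fx=2.6,fy=2.6,interpolation=cv2.INTER_CUBIC)[...,::-1])
```

```text
[399, 6, 109, 16, 233] [451.7  13.5] [[ 0.8241 -0.2536]] [[ 0.8024 -0.229 ]]
[381, 10, 126, 89, 6485] [434.4  57.2] [[ 0.7677 -0.2565]] [[ 0.7522 -0.2316]]
[0, 33, 75, 148, 7071] [ 33.7 113. ] [[0.5228 0.2963]] [[0.5343 0.2602]]
[192, 45, 34, 20, 314] [208.1  54.3] [[0.6783 0.0585]] [[0.6727 0.0486]]
[169, 60, 140, 142, 1327] [234.4 119.5] [[ 0.6012 -0.0017]] [[ 0.6041 -0.0049]]
[161, 64, 9, 9, 50] [164.6  68.2] [[0.6422 0.1153]] [[0.6406 0.0992]]
[209, 86, 26, 38, 744] [221.5 104.3] [[0.6171 0.0229]] [[0.6183 0.017 ]]
[324, 97, 9, 7, 45] [327.8 100.1] [[ 0.6688 -0.1298]] [[ 0.6643 -0.1188]]
[2, 99, 6, 28, 151] [  4.3 111.5] [[0.5123 0.3396]] [[0.525  0.2988]]
[249, 204, 17, 9, 90] [257.  208.5] [[ 0.4706 -0.0769]] [[ 0.4879 -0.0718]]
[360, 231, 25, 28, 386] [372.2 243.2] [[ 0.4658 -0.2919]] [[ 0.4837 -0.2631]]
[409, 251, 35, 32, 501] [426.2 266.4] [[ 0.4505 -0.4057]] [[ 0.47   -0.3643]]
foot (array([ 0.5843, -0.0159]), np.float64(0.15), 96)
rim (array([ 0.5847, -0.016 ]), np.float64(0.0938), 106)
```

View pics/w2c.png

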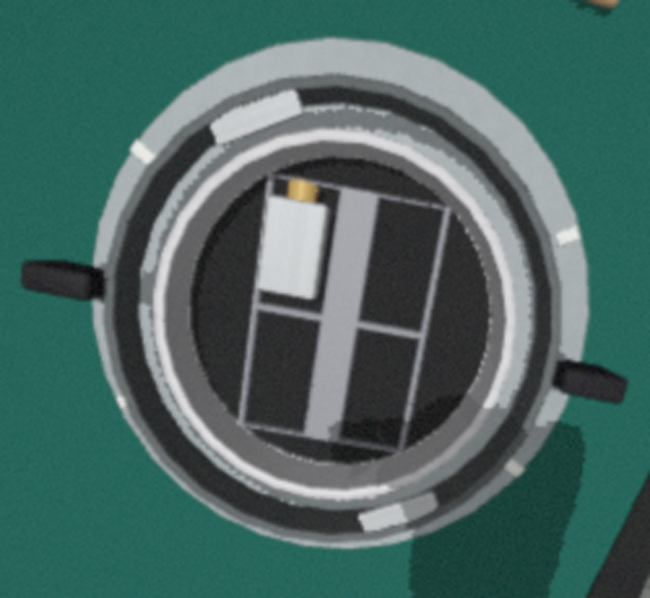

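Candidates for a case (wrist picture): whites on the pad at (372,243) and (426,266); green (320,310), red (top 364,262); big white blocks in the black trays and paper (top 456,178; 466,253). I choose the two whites on the pad, confirmed in the crop. The crop shows the chamber: block in one pocket, nozzle up at (303,190), long mark (141,152), short mark (568,235), handles (62,281) and (590,382), collar about half-way.

jog_arm([
  [0,0,5,0,0,-0.115],
  [0,0,5,0,0,-0.115],
  [0,0,5,0,0,-0.115],
  [0,0,5,0,0,-0.115],
  [0,0,5,0,0,-0.115],
  [0,0,5,0,0,-0.115],
  [0,0,5,0,0,-0.115],
  [0,0,5,0,0,-0.115],
  [0,0,5,0,0,-0.115],
  [0,0,5,0,0,-0.115],
  [0,0,5,0,0,-0.115],
  [0,0,5,0,0,-0.115],
])

```text
t: 3.5
eef_pos: [0.5529, -0.0569, 0.2399]
ee_rot: [[-0.097, 0.995, -0.001], [0.995, 0.097, -0.001], [-0.001, -0.001, -1.0]]
wrist_force: [-0.9, -0.0, -0.2]
opening: 0.0851
gripper_force: 0.0
```

Run:
```python
from h import *
c=env.camera('wrist');uv=[(135,119),(340,158)]
move(.5713,.1234,.16,5.4)
m=(c['frame'].max(2)<60).astype(np.uint8)
C=np.array([.5845,-.016]);cv2.imwrite('pics/w3.png',c['frame'][...,::-1])
for z,r in((.066,.11),):
  for a in range(-180,180,10):
    pass
for w in(95.4,-84.6): print(proj(c,[[*(C+.136*np.array([np.cos(np.radians(w)),np.sin(np.radians(w))])),.09]]).round(1))
```

```text
[177.6  37.8  78.5] ('tool z turn rad', np.float64(0.0105), 'alt', np.float64(-3.1311)) ('level', array([-0.0024,  0.0011,  0.    ])) pos [ 0.5524 -0.0571  0.2388] yawy 6.0 q7 -12.0
[[296.1  -2.3]]
[[285.7 258.7]]
```

View pics/w3.png

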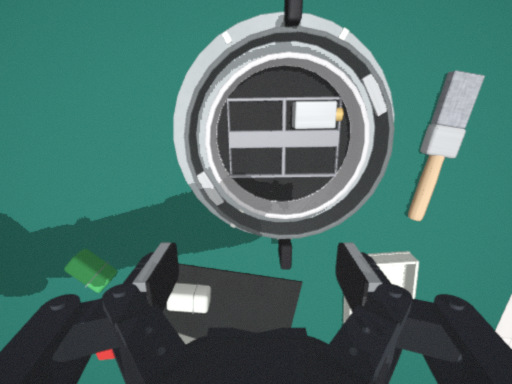

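jog_arm([
  [29.6,6.3,8,0,0,0],
  [29.6,6.3,10,0,0,0],
  [29.6,6.3,15,0,0,0],
  [29.6,6.3,15,0,0,0],
  [29.6,6.3,15,0,0,0],
  [29.6,6.3,15,0,0,0.01],
  [0,0,20,0,0,0],
  [0,0,20,0,0,0],
  [0,0,20,0,0,0],
  [0,0,0,0,0,0],
  [0,0,0,0,0,0],
])

```text
t: 4.47
eef_pos: [0.5741, 0.1241, 0.1018]
ee_rot: [[-0.081, 0.997, -0.002], [0.997, 0.081, -0.001], [-0.001, -0.002, -1.0]]
wrist_force: [-0.2, -0.1, 0.4]
opening: 0.0855
gripper_force: 0.0
```

Run:
```python
from h import *
c=snap('wrist','w4.png');move(.5713,.1234,.062,5.4)
```

```text
[-1.1 -3.7 40.9] ('tool z turn rad', np.float64(-0.0128), 'alt', np.float64(3.1288)) ('level', array([0.0001, 0.0004, 0.    ])) pos [0.5749 0.1248 0.1029] yawy 4.66 q7 -38.0
```

View pics/w4.png

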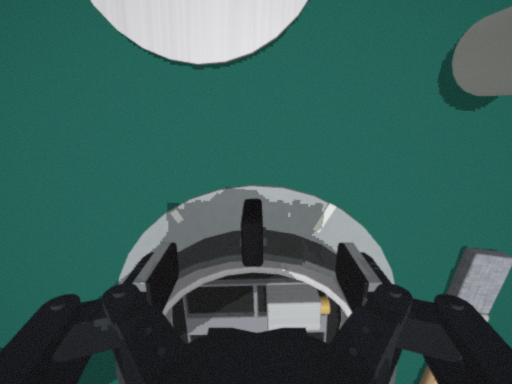

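jog_arm([
  [-1,-3.7,14,0,0,-0.012],
  [0,0,14,0,0,0],
  [0,0,13,0,0,0],
  [0,0,0,0,0,0],
])

```text
t: 4.85
eef_pos: [0.5708, 0.1233, 0.0609]
ee_rot: [[-0.094, 0.996, -0.001], [0.996, 0.094, -0.001], [-0.001, -0.001, -1.0]]
wrist_force: [0.4, 0.5, 0.4]
opening: 0.0858
gripper_force: 0.0
```

jog_arm([
  [0,0,0,0,0,0],
  [0,0,0,0,0,0],
  [0,0,0,0,0,0],
  [0,0,0,0,0,0],
  [0,0,0,0,0,0],
  [0,0,0,0,0,0],
  [0,0,0,0,0,0],
  [0,0,0,0,0,0],
], claw=4)

```text
t: 5.52
eef_pos: [0.5713, 0.1245, 0.0619]
ee_rot: [[-0.096, 0.995, 0.001], [0.995, 0.096, -0.0], [-0.0, 0.001, -1.0]]
wrist_force: [-0.8, -0.6, 5.5]
opening: 0.0131
gripper_force: 59.2
```

jog_arm([
  [-0.2,-7.7,0,0,0,-0.055],
  [-0.2,-7.7,0,0,0,-0.055],
  [-0.2,-7.7,0,0,0,-0.055],
  [-0.2,-7.7,0,0,0,-0.055],
  [-0.2,-7.7,0,0,0,-0.055],
  [-0.2,-7.7,0,0,0,-0.055],
  [-0.2,-7.7,0,0,0,-0.055],
  [-0.2,-7.7,0,0,0,-0.055],
  [-0.2,-7.7,0,0,0,-0.055],
  [0,0,0,0,0,0],
])

```text
t: 6.35
eef_pos: [0.5055, 0.1008, 0.0619]
ee_rot: [[-0.559, 0.829, -0.0], [0.829, 0.559, -0.001], [-0.0, -0.0, -1.0]]
wrist_force: [-3.4, -0.5, 7.9]
opening: 0.0133
gripper_force: 59.9
```

Run:
```python
from h import *
s=env.state();C=np.array([.5845,-.016]);d=s['eef_pos'][:2]-C
print(np.degrees(np.arctan2(d[1],d[0])),np.hypot(*d),s['wrist_force'].round(1),s['ft_torque'].round(2),s['opening'])
```

```text
124.07114462223167 0.14106407925430603 [-3.4 -0.5  7.9] [-0.12  0.58  0.01] 0.013276305023324159
```

jog_arm([
  [-0.2,-4.5,0,0,0,-0.032],
  [-0.1,-2,0,0,0,-0.014],
  [0,0,0,0,0,0],
  [0,0,0,0,0,0],
])

```text
t: 6.68
eef_pos: [0.5009, 0.0976, 0.0619]
ee_rot: [[-0.595, 0.804, 0.0], [0.804, 0.595, -0.0], [-0.0, -0.0, -1.0]]
wrist_force: [-2.9, -0.7, 8.9]
opening: 0.0132
gripper_force: 60.4
```

jog_arm([
  [-0.1,-2.5,0,0,0,-0.018],
  [-0.1,-2.5,0,0,0,-0.018],
  [0,0,0,0,0,0],
  [0,0,0,0,0,0],
])

```text
t: 7.02
eef_pos: [0.5006, 0.0975, 0.062]
ee_rot: [[-0.622, 0.783, 0.006], [0.783, 0.622, 0.007], [0.002, 0.009, -1.0]]
wrist_force: [9.7, 9.6, -6.6]
opening: 0.0131
gripper_force: 66.3
```

jog_arm([
  [0,0,0,0,0,0],
  [0,0,0,0,0,0],
  [0,0,0,0,0,0],
  [0,0,0,0,0,0],
  [0,0,-20,0,0,0],
  [0,0,-25,0,0,0],
  [0,0,-25,0,0,0],
  [0,0,-25,0,0,-0.125],
  [0,0,-25,0,0,-0.125],
  [0,0,0,0,0,-0.125],
  [0,0,0,0,0,-0.125],
], claw=50)

```text
t: 7.93
eef_pos: [0.4978, 0.0943, 0.1829]
ee_rot: [[-0.924, 0.382, 0.003], [0.382, 0.924, -0.001], [-0.003, 0.001, -1.0]]
wrist_force: [-0.6, 0.5, -1.0]
opening: 0.0502
gripper_force: 0.0
```

jog_arm([
  [0,0,0,0,0,-0.125],
  [0,0,0,0,0,-0.125],
  [0,0,0,0,0,-0.125],
  [0,0,0,0,0,-0.125],
  [0,0,0,0,0,0],
])

```text
t: 8.35
eef_pos: [0.4969, 0.0938, 0.1809]
ee_rot: [[-0.994, -0.108, -0.001], [-0.108, 0.994, -0.0], [0.001, -0.0, -1.0]]
wrist_force: [0.5, 0.5, -0.3]
opening: 0.0496
gripper_force: 0.0
```

Run:
```python
from h import *
c=snap('wrist','w5.png');move(.6179,.0179,.1,96.4)
print(env.state()['opening'])
```

```text
[-112.8  -88.    80.8] ('tool z turn rad', np.float64(-0.0112), 'alt', np.float64(3.1304)) ('level', array([ 0.0004, -0.001 ,  0.    ])) pos [0.497  0.0941 0.1809] yawy 95.76 q7 40.4
0.04986467469079363
```

jog_arm([
  [-18.8,-14.7,0,0,0,-0.011],
  [-18.8,-14.7,0,0,0,0],
  [-18.8,-14.7,0,0,0,0],
  [-18.8,-14.7,0,0,0,0],
  [-18.8,-14.7,0,0,0,0],
  [-18.8,-14.5,0,0,0,0],
  [0,0,0,0,0,0],
  [0,0,0,0,0,0],
])

```text
t: 9.07
eef_pos: [0.6195, 0.0187, 0.1807]
ee_rot: [[-0.994, -0.107, -0.001], [-0.107, 0.994, 0.0], [0.001, 0.0, -1.0]]
wrist_force: [-0.9, 0.0, -0.3]
opening: 0.0503
gripper_force: 0.0
```

Run:
```python
from h import *
c=snap('wrist','w5.png');move(.6179,.0179,.1,96.4)
p=proj(c,[.6179,.0179,.038])[0];print(p)
m=(c['frame'].min(2)>150).astype(np.uint8)
k,lab,st,ce=cv2.connectedComponentsWithStats(m)
for i in range(1,k):
    if st[i,4]>300: 
        r=cv2.minAreaRect(np.argwhere(lab==i)[:,::-1].astype(np.float32));b=onz(c,cv2.boxPoints(r),.038)
        print(st[i].tolist(),onz(c,[r[0]],.038).round(4),np.round(np.hypot(*(b-np.roll(b,1,0)).T),4))
```

```text
[ 1.  -1.7 81. ] ('tool z turn rad', np.float64(-0.0015), 'alt', np.float64(3.1401)) ('level', array([ 0.0004, -0.0007,  0.    ])) pos [0.6187 0.0196 0.181 ] yawy 96.31 q7 53.5
[255.46374513 180.6057274 ]
[152, 0, 191, 63, 1925] [[ 0.4663 -0.0016]] [0.1816 0.037  0.174  0.0383]
[125, 30, 208, 211, 4886] [[ 0.5739 -0.0107]] [0.2315 0.2098 0.1866 0.2226]
[456, 37, 56, 170, 6566] [[0.5314 0.2417]] [0.1716 0.0513 0.1741 0.0615]
[218, 74, 19, 43, 603] [[ 0.5341 -0.0193]] [0.0391 0.0174 0.0391 0.0182]
[326, 87, 33, 128, 836] [[0.5764 0.1091]] [0.0248 0.1348 0.0214 0.1356]
[243, 176, 28, 26, 535] [[0.6266 0.02  ]] [0.0285 0.0291 0.0285 0.03  ]
[303, 184, 31, 40, 482] [[0.6375 0.0908]] [0.0141 0.0489 0.0135 0.0494]
[0, 232, 94, 67, 4827] [[ 0.7486 -0.22  ]] [0.1162 0.0941 0.1069 0.0921]
[214, 290, 32, 28, 711] [[0.7811 0.0016]] [0.0381 0.0382 0.0369 0.0385]
[244, 295, 49, 27, 980] [[0.7831 0.0517]] [0.0601 0.034  0.0584 0.0344]
[451, 315, 45, 35, 811] [[0.7835 0.3255]] [0.0799 0.0347 0.0772 0.0366]
```

View pics/w5.png

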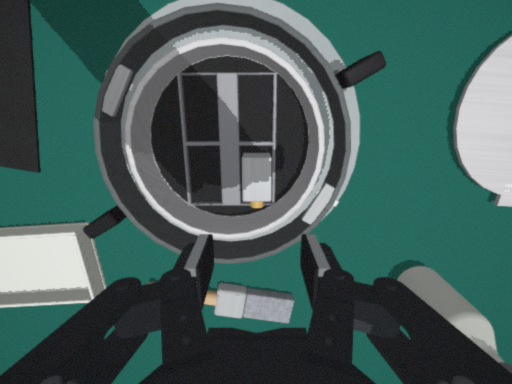

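jog_arm([
  [1.5,0,27,0,0,0],
  [0,0,27,0,0,0],
  [0,0,27,0,0,0],
  [0,0,27,0,0,0],
  [0,0,15,0,0,0],
  [0,0,15,0,0,0],
  [0,0,12,0,0,0],
  [0,0,12,0,0,0],
  [0,0,0,0,0,0],
])

```text
t: 9.87
eef_pos: [0.6171, 0.0185, 0.0178]
ee_rot: [[-0.994, -0.112, -0.002], [-0.112, 0.994, -0.001], [0.002, -0.001, -1.0]]
wrist_force: [-0.6, -1.0, -0.3]
opening: 0.0498
gripper_force: 0.0
```

jog_arm([
  [0,0,0,0,0,0],
  [0,0,0,0,0,0],
  [0,0,0,0,0,0],
  [0,0,0,0,0,0],
  [0,0,0,0,0,0],
  [0,0,0,0,0,0],
], claw=20)

```text
t: 10.37
eef_pos: [0.6181, 0.0196, 0.02]
ee_rot: [[-0.994, -0.113, 0.001], [-0.113, 0.994, 0.0], [-0.001, 0.0, -1.0]]
wrist_force: [0.1, 0.1, 4.5]
opening: 0.0314
gripper_force: 40.0
```

Gripped (31 mm). Lift and head to the pad.

jog_arm([
  [0,0,0,0,0,0],
  [0,0,-15,0,0,0],
  [0,0,-25,0,0,0],
  [0,0,-30,0,0,0],
  [0,0,-30,0,0,0],
  [0,0,-30,0,0,0],
  [0,0,-10,0,0,0],
  [0,0,0,0,0,0],
])

```text
t: 11.03
eef_pos: [0.6187, 0.0199, 0.1624]
ee_rot: [[-0.994, -0.113, 0.004], [-0.113, 0.994, 0.001], [-0.004, 0.0, -1.0]]
wrist_force: [1.3, 0.2, -2.8]
opening: 0.0306
gripper_force: 60.0
```

Run:
```python
from h import *
move(.575,-.343,.13,96.4)
c=env.camera('top');f=c['frame']
m=((f.max(2)<60)).astype(np.uint8);m[:, :300]=0;m[:,400:]=0;m[:150]=0;m[250:]=0
k,lab,st,ce=cv2.connectedComponentsWithStats(m);i=1+st[1:,4].argmax()
r=cv2.minAreaRect(np.argwhere(lab==i)[:,::-1].astype(np.float32));b=onz(c,cv2.boxPoints(r),.003)
print(r,b.round(3),onz(c,[r[0]],.003),np.hypot(*(b-np.roll(b,1,0)).T).round(3))
```

```text
[  84.5 -355.7   32. ] ('tool z turn rad', np.float64(0.0014), 'alt', np.float64(-3.1402)) ('level', array([ 0.    ,  0.0044, -0.    ])) pos [0.6187 0.0199 0.1624] yawy 96.48 q7 52.6
((342.6019287109375, 183.07188415527344), (84.30986785888672, 31.63936424255371), 13.392496109008789) [[ 0.573 -0.158]
 [ 0.686 -0.183]
 [ 0.624 -0.473]
 [ 0.513 -0.445]] [[ 0.59851513 -0.31545821]] [0.293 0.116 0.297 0.115]
```

jog_arm([
  [7.5,-29.6,0,0,0,0],
  [7.5,-29.6,0,0,0,0],
  [7.5,-29.6,0,0,0,0],
  [7.5,-29.6,0,0,0,0],
  [7.5,-29.6,0,0,0,0],
  [7.5,-29.6,0,0,0,0],
  [7.5,-29.6,0,0,0,0],
  [7.5,-29.6,0,0,0,0],
  [7.5,-29.6,0,0,0,0],
  [7.5,-29.6,0,0,0,0],
  [7.5,-29.6,0,0,0,0],
  [7.5,-29.6,0,0,0,0],
])

```text
t: 12.08
eef_pos: [0.5667, -0.3455, 0.1565]
ee_rot: [[-0.994, -0.113, -0.004], [-0.113, 0.994, 0.001], [0.003, 0.002, -1.0]]
wrist_force: [1.0, 0.9, -2.8]
opening: 0.0306
gripper_force: 60.0
```

Run:
```python
from h import *
env.camera('wrist')
c=snap('wrist','w6.png');move(.57,-.343,.019,96.4);print(env.state()['opening'])
t=env.camera('top');print(onz(t,[(323.25,170),(382.25,176.25),(379.5,240),(319,234)],.003).round(3))
```

```text
[ -6.6   7.9 136.1] ('tool z turn rad', np.float64(-0.0081), 'alt', np.float64(3.1335)) ('level', array([-0.0009, -0.0058, -0.    ])) pos [ 0.565  -0.3513  0.1552] yawy 95.93 q7 86.5
0.03064466096406415
[[ 0.644 -0.247]
 [ 0.628 -0.456]
 [ 0.402 -0.441]
 [ 0.416 -0.233]]
```

View pics/w6.png

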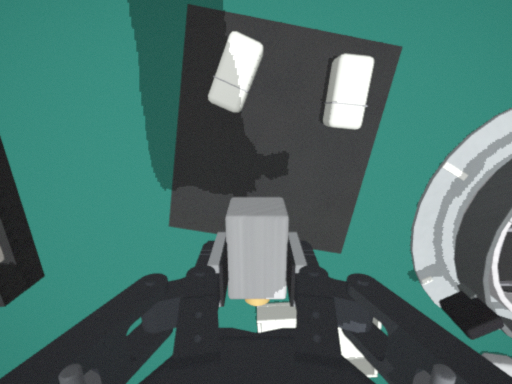

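jog_arm([
  [-5,8,20,0,0.005,0],
  [0,0,25,0,0,0],
  [0,0,25,0,0,0],
  [0,0,25,0,0,0],
  [0,0,15,0,0,0],
  [0,0,12,0,0,0],
  [0,0,7,0,0,0],
  [0,0,4,0,0,0],
  [0,0,0,0,0,0],
  [0,0,0,0,0,0],
])

```text
t: 13.07
eef_pos: [0.5724, -0.3353, 0.0272]
ee_rot: [[-0.994, -0.113, -0.004], [-0.113, 0.994, -0.001], [0.004, -0.0, -1.0]]
wrist_force: [0.2, -0.0, -1.7]
opening: 0.0304
gripper_force: 60.0
```

Run:
```python
from h import *
move(.57,-.343,.019,96.4);print(env.state()['wrist_force'])
```

```text
[ 3.3 -7.3  8.2] ('tool z turn rad', np.float64(0.0015), 'alt', np.float64(-3.1401)) ('level', array([-0.0003, -0.0039,  0.    ])) pos [ 0.5724 -0.3353  0.0272] yawy 96.49 q7 79.4
[ 0.15301799 -0.00362073 -1.68950868]
```

jog_arm([
  [0,0,4,0,-0.004,0],
  [0,0,3,0,0,0],
  [0,0,2,0,0,0],
  [0,0,0,0,0,0],
])

```text
t: 13.4
eef_pos: [0.5718, -0.3356, 0.0173]
ee_rot: [[-0.994, -0.113, -0.001], [-0.113, 0.994, -0.0], [0.001, -0.0, -1.0]]
wrist_force: [-0.1, 0.2, -1.5]
opening: 0.0309
gripper_force: 60.1
```

jog_arm([
  [0,0,0,0,0,0],
  [0,0,0,0,0,0],
  [0,0,0,0,0,0],
  [0,0,-15,0,0,0],
  [0,0,-25,0,0,0],
  [0,0,-30,0,0,0],
  [0,0,-30,0,0,0],
  [20,0,-30,0,0,0],
  [30,0,-10,0,0,0],
  [30,0,0,0,0,0],
  [0,0,0,0,0,0],
  [0,0,0,0,0,0],
], claw=50)

```text
t: 14.4
eef_pos: [0.4913, -0.3455, 0.1587]
ee_rot: [[-0.994, -0.111, -0.001], [-0.111, 0.994, -0.002], [0.001, -0.002, -1.0]]
wrist_force: [0.4, 0.4, -0.4]
opening: 0.05
gripper_force: 0.0
```

```bash
cat >> h.py <<'E'
def blobs(c,z,lo=150,amin=300,amax=9000):
    m=cv2.morphologyEx((c['frame'].min(2)>lo).astype(np.uint8),cv2.MORPH_CLOSE,np.ones((5,5)))
    k,lab,st,ce=cv2.connectedComponentsWithStats(m)
    for i in range(1,k):
        if amin<st[i,4]<amax:
            uv=np.argwhere(lab==i)[:,::-1].astype(float);w=onz(c,uv,z)
            (cx,cy),(a,b),_=r=cv2.minAreaRect((w*1e3).astype(np.float32));bp=cv2.boxPoints(r)
            e=bp[1]-bp[0];g=bp[2]-bp[1];e=e if np.hypot(*e)>np.hypot(*g) else g
            print(st[i].tolist(),'ctr',round(cx,1),round(cy,1),'size',round(max(a,b),1),round(min(a,b),1),'long axis',round(np.degrees(np.arctan2(e[1],e[0]))%180,1))
E
python3 - <<'E'
from h import *
c=snap('wrist','w7.png');blobs(c,.035);move(.5,-.34,.16,96.4)
E
```

```text
[197, 116, 49, 68, 2015] ctr 458.3 -384.3 size 63.4 30.8 long axis 162.9
[304, 134, 43, 66, 2168] ctr 463.8 -279.9 size 63.9 35.6 long axis 0.6
[389, 166, 123, 134, 5979] ctr 515.2 -135.2 size 166.6 71.6 long axis 156.2
[244, 235, 29, 44, 1196] ctr 571.4 -334.6 size 53.9 31.7 long axis 6.4
[455, 245, 57, 88, 1713] ctr 593.4 -69.7 size 119.9 65.0 long axis 22.1
[-8.   4.  -1.5] ('tool z turn rad', np.float64(0.0006), 'alt', np.float64(-3.1409)) ('level', array([-0.0011, -0.0001,  0.    ])) pos [ 0.4925 -0.3449  0.1585] yawy 96.44 q7 85.8
```

View pics/w7.png

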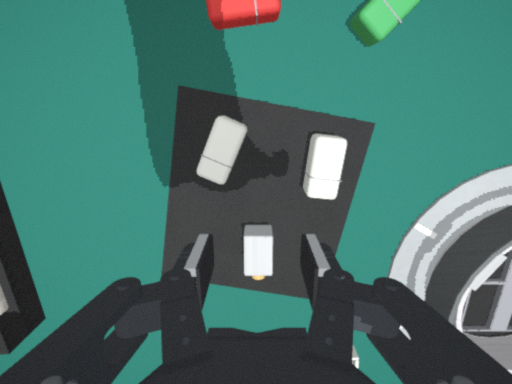

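Run:
```python
from h import *
move(.464,-.2795,.016,90.6)
```

```text
[ 21.   68.4 142.5] ('tool z turn rad', np.float64(0.1019), 'alt', np.float64(-3.0397)) ('level', array([-0.0011, -0.0001,  0.    ])) pos [ 0.4925 -0.3449  0.1585] yawy 96.44 q7 85.8
```

jog_arm([
  [10.5,34.2,20,0,0,0],
  [10.5,34.2,20,0,0,0],
  [0,0,20,0,0,0.102],
  [0,0,20,0,0,0],
  [0,0,15,0,0,0],
  [0,0,0,0,0,0],
  [0,0,0,0,0,0],
  [0,0,0,0,0,0],
], claw=55)

```text
t: 15.12
eef_pos: [0.4652, -0.2783, 0.0633]
ee_rot: [[-1.0, -0.012, 0.001], [-0.012, 1.0, 0.0], [-0.001, 0.0, -1.0]]
wrist_force: [0.7, 0.8, 0.5]
opening: 0.0548
gripper_force: 0.0
```

Run:
```python
from h import *
c=env.camera('wrist');blobs(c,.035);move(.464,-.2795,.016,90.6)
```

```text
[73, 161, 70, 97, 4733] ctr 455.5 -379.2 size 70.4 40.0 long axis 162.7
[234, 172, 47, 92, 4087] ctr 460.8 -277.6 size 66.8 31.1 long axis 0.7
[400, 194, 112, 115, 6187] ctr 483.0 -129.3 size 90.6 50.3 long axis 141.6
[375, 342, 30, 42, 633] ctr 591.3 -172.8 size 53.5 17.5 long axis 36.1
[ 1.2 -0.9 47.5] ('tool z turn rad', np.float64(0.0012), 'alt', np.float64(-3.1404)) ('level', array([-0.0001,  0.0009,  0.    ])) pos [ 0.4651 -0.2785  0.0635] yawy 90.67 q7 67.1
```

jog_arm([
  [2.5,1,20,0,0,0],
  [0,0,15,0,0,0],
  [0,0,8,0,0,0],
  [0,0,4,0,0,0],
  [0,0,0,0,0,0],
  [0,0,0,0,0,0],
])

```text
t: 15.67
eef_pos: [0.4618, -0.2779, 0.0161]
ee_rot: [[-1.0, -0.011, -0.0], [-0.011, 1.0, -0.0], [0.0, -0.0, -1.0]]
wrist_force: [-0.7, 0.7, -0.0]
opening: 0.055
gripper_force: 0.0
```

jog_arm([
  [0,0,0,0,0,0],
  [0,0,0,0,0,0],
  [0,0,0,0,0,0],
  [0,0,0,0,0,0],
  [0,0,0,0,0,0],
  [0,0,0,0,0,0],
  [0,0,0,0,0,0],
], claw=22)

```text
t: 16.25
eef_pos: [0.4618, -0.278, 0.0164]
ee_rot: [[-1.0, -0.011, 0.0], [-0.011, 1.0, -0.001], [-0.0, -0.001, -1.0]]
wrist_force: [-1.0, -0.4, 5.9]
opening: 0.0308
gripper_force: 60.2
```

jog_arm([
  [0,0,-15,0,0,0],
  [0,0,-25,0,0,0],
  [0,0,-30,0,0,0],
  [0,0,-30,0,0,0],
  [0,0,-30,0,0,0],
  [0,0,-10,0,0,0],
  [0,0,0,0,0,0],
  [0,0,0,0,0,0],
])

```text
t: 16.92
eef_pos: [0.4611, -0.2782, 0.1551]
ee_rot: [[-1.0, -0.011, -0.001], [-0.011, 1.0, -0.001], [0.001, -0.001, -1.0]]
wrist_force: [-0.2, -0.1, -1.7]
opening: 0.0306
gripper_force: 59.5
```

Run:
```python
from h import *
C=np.array([.5845,-.016]);a=np.radians(6.4);R=np.array([[np.cos(a),-np.sin(a)],[np.sin(a),np.cos(a)]])
for p in((37,30),(37,-30),(-37,30),(-37,-30)):print(p,C+R@np.array(p)/1e3)
x,y=C+R@[.037,-.030];move(x,y,.16,96.4)
```

```text
(37, 30) [0.61792535 0.01793739]
(37, -30) [ 0.62461348 -0.04168869]
(-37, 30) [0.54438652 0.00968869]
(-37, -30) [ 0.55107465 -0.04993739]
[-166.1  234.8   -5.4] ('tool z turn rad', np.float64(-0.1011), 'alt', np.float64(3.0405)) ('level', array([-0.001 , -0.0012, -0.    ])) pos [ 0.4611 -0.2782  0.1551] yawy 90.61 q7 73.8
```

jog_arm([
  [-18.4,26.1,-1,0,0,0],
  [-18.4,26.1,-1,0,0,0],
  [-18.4,26.1,-1,0,0,0],
  [-18.4,26.1,-1,0,0,0],
  [-18.4,26.1,-1,0,0,0],
  [-18.4,26.1,0,0,0,0],
  [-18.4,26.1,0,0,0,0],
  [-18.4,26.1,0,0,0,0],
  [-18.4,26.1,0,0,0,0],
  [0,0,0,0,0,-0.101],
  [0,0,0,0,0,0],
  [0,0,0,0,0,0],
])

```text
t: 17.92
eef_pos: [0.6234, -0.0416, 0.1579]
ee_rot: [[-0.994, -0.11, -0.004], [-0.11, 0.994, -0.001], [0.005, -0.0, -1.0]]
wrist_force: [-0.4, -0.9, -1.9]
opening: 0.031
gripper_force: 59.7
```

Run:
```python
from h import *
env.camera('wrist');c=env.camera('wrist');move(.6246,-.0417,.1,96.4);print(env.state()['opening'])
C=np.array([.5845,-.016]);a=np.radians(6.4);R=np.array([[np.cos(a),-np.sin(a)],[np.sin(a),np.cos(a)]])
k=2;f=cv2.resize(c['frame'],None,fx=k,fy=k,interpolation=cv2.INTER_CUBIC)[...,::-1].copy()
for px in(-.037,.037):
  for py in(-.03,.03):
    P=[[*(C+R@[px+sx*.0345,py+sy*.0185]),.014] for sx,sy in((-1,-1),(1,-1),(1,1),(-1,1))]
    cv2.polylines(f,[np.round((proj(c,P)+.5)*k).astype(int)],True,(0,0,255),1)
y0=0;cv2.imwrite('pics/w8.png',f[0:600,150:850])
```

```text
[-1.4  1.1 58.8] ('tool z turn rad', np.float64(-0.0035), 'alt', np.float64(3.1381)) ('level', array([-0.0007, -0.0034,  0.    ])) pos [ 0.6235 -0.0429  0.1588] yawy 96.2 q7 58.3
0.031087606503549924
```

View pics/w8.png

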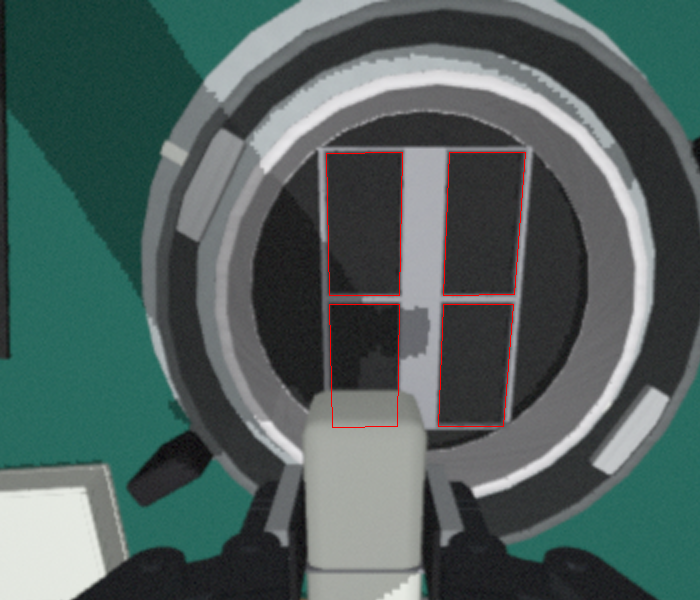

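Run:
```python
from h import *
c=env.camera('wrist')
for v,dz in((428,.019),(392,-.013)):
  for u in (365,):
    w=onz(c,[((150+u)/2,v/2)],env.state()['eef_pos'][2]+dz)[0]; R=env.state()['ee_rot'];print((R.T@(np.array([*w,0])-np.array([*env.state()['eef_pos'][:2],0])))[:2])
z=env.state()['eef_pos'][2]
for dz in(.019,):print([ (R.T@(np.array([*onz(c,[((150+u)/2,v/2)],z+dz)[0],0])-np.array([*env.state()['eef_pos'][:2],0])))[:2].round(4) for u,v in((304,440),(427,440))])
move(.6246,-.0417,.019,96.4)
```

```text
[0.0279001  0.00111415]
[0.02675479 0.00120316]
[array([ 0.0247, -0.0138]), array([0.0247, 0.0163])]
[ -1.4   1.2 140.2] ('tool z turn rad', np.float64(-0.0035), 'alt', np.float64(3.1381)) ('level', array([-0.0007, -0.0027, -0.    ])) pos [ 0.6237 -0.0429  0.1592] yawy 96.2 q7 58.3
```

jog_arm([
  [1.1,1.2,25,0,-0.003,-0.0035],
  [0,0,30,0,0,0],
  [0,0,30,0,0,0],
  [0,0,20,0,0,0],
  [0,0,15,0,0,0],
  [0,0,10,0,0,0],
  [0,0,0,0,0,0],
  [0,0,0,0,0,0],
])

```text
t: 18.73
eef_pos: [0.6236, -0.0402, 0.0307]
ee_rot: [[-0.993, -0.115, 0.002], [-0.115, 0.993, 0.001], [-0.002, 0.0, -1.0]]
wrist_force: [-0.9, 1.3, -0.8]
opening: 0.0305
gripper_force: 59.7
```

Run:
```python
from h import *
env.camera('wrist');move(.6246,-.0417,.019,96.4);s=env.state();print(s['opening'],s['wrist_force'])
```

```text
[-0.4 -1.8 12.4] ('tool z turn rad', np.float64(0.0034), 'alt', np.float64(-3.1382)) ('level', array([ 0.0002,  0.0036, -0.    ])) pos [ 0.624  -0.0399  0.0314] yawy 96.59 q7 51.3
0.03029219420519505 [ 0.09932335  0.37499737 -1.12203663]
```

jog_arm([
  [2,-1.5,0,0,0.003,0],
  [0,0,4,0,0,0],
  [0,0,4,0,0,0],
  [0,0,3,0,0,0],
  [0,0,0,0,0,0],
  [0,0,0,0,0,0],
])

```text
t: 19.28
eef_pos: [0.6216, -0.0419, 0.0194]
ee_rot: [[-0.993, -0.115, -0.001], [-0.115, 0.993, -0.001], [0.001, -0.0, -1.0]]
wrist_force: [-1.8, -1.1, 3.9]
opening: 0.0307
gripper_force: 60.2
```

jog_arm([
  [0,0,0,0,0,0],
  [0,0,0,0,0,0],
  [0,0,0,0,0,0],
  [0,0,-15,0,0,0],
  [0,0,-25,0,0,0],
  [0,0,-30,0,0,0],
  [0,0,-30,0,0,0],
  [0,0,-30,0,0,0],
  [30,-30,0,0,0,0],
  [30,-30,0,0,0,0],
  [0,0,0,0,0,0],
], claw=50)

```text
t: 20.2
eef_pos: [0.5658, -0.1153, 0.1493]
ee_rot: [[-0.994, -0.107, -0.005], [-0.107, 0.994, -0.006], [0.006, -0.006, -1.0]]
wrist_force: [0.1, -1.5, -0.6]
opening: 0.0502
gripper_force: 0.0
```

Run:
```python
from h import *
env.camera('wrist');c=env.camera('wrist');blobs(c,.038)
C=np.array([.5845,-.016]);a=np.radians(6.4);R=np.array([[np.cos(a),-np.sin(a)],[np.sin(a),np.cos(a)]])
k=2;f=cv2.resize(c['frame'],None,fx=k,fy=k,interpolation=cv2.INTER_CUBIC)[...,::-1].copy()
P=[[*(C+R@[.037+sx*.032,-.03+sy*.016]),.038] for sx,sy in((-1,-1),(1,-1),(1,1),(-1,1))]
cv2.polylines(f,[np.round((proj(c,P)+.5)*k).astype(int)],True,(0,0,255),1)
u,v=(proj(c,[.6246,-.0417,.03])[0]*k).astype(int);print(u,v)
cv2.imwrite('pics/w9.png',f[max(0,v-200):v+200,max(0,u-250):u+250]);move(.458,-.384,.16,72.9)
```

```text
[236, 58, 225, 78, 5584] ctr 470.1 -41.8 size 200.6 55.9 long axis 101.3
[6, 142, 45, 51, 1677] ctr 568.9 -331.2 size 48.5 31.7 long axis 6.3
[207, 193, 24, 59, 1049] ctr 606.0 -146.5 size 63.8 21.9 long axis 6.2
[433, 262, 39, 38, 528] ctr 646.7 110.8 size 50.1 14.9 long axis 156.5
[50, 297, 40, 30, 380] ctr 726.3 -312.2 size 57.2 27.6 long axis 135.4
[352, 355, 36, 26, 608] ctr 777.3 47.4 size 46.6 34.3 long axis 84.2
631 491
[ 141.  -260.4   -9.5] ('tool z turn rad', np.float64(0.4103), 'alt', np.float64(-2.7313)) ('level', array([-0.0012, -0.0012, -0.    ])) pos [ 0.5691 -0.1095  0.1501] yawy 96.41 q7 62.0
```

View pics/w9.png

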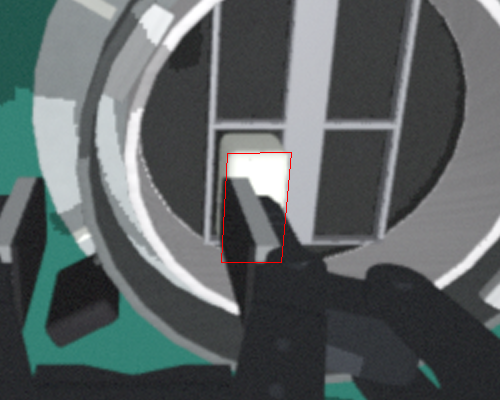

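jog_arm([
  [17.6,-32.5,-1,0,0,0],
  [17.6,-32.5,-1,0,0,0],
  [17.6,-32.5,-1,0,0,0],
  [17.6,-32.5,-1,0,0,0],
  [17.6,-32.5,-1,0,0,0],
  [17.6,-32.5,-1,0,0,0],
  [17.6,-32.5,-1,0,0,0],
  [17.6,-32.5,-1,0,0,0],
  [0,0,0,0,0,0.1025],
  [0,0,0,0,0,0.1025],
  [0,0,0,0,0,0.1025],
  [0,0,0,0,0,0.1025],
], claw=60)

```text
t: 21.3
eef_pos: [0.4614, -0.3806, 0.1581]
ee_rot: [[-0.956, 0.294, 0.001], [0.294, 0.956, 0.001], [-0.0, 0.001, -1.0]]
wrist_force: [-0.5, 0.4, 0.8]
opening: 0.06
gripper_force: 0.0
```

Run:
```python
from h import *
env.camera('wrist');c=env.camera('wrist');blobs(c,.035,130);move(.458,-.384,.07,72.9)
```

```text
[460, 104, 52, 187, 6622] ctr 561.4 -159.1 size 212.5 52.1 long axis 178.4
[235, 152, 33, 63, 1931] ctr 457.1 -383.9 size 65.3 32.0 long axis 162.8
[0, 158, 52, 109, 2957] ctr 425.0 -624.1 size 126.5 53.0 long axis 146.7
[314, 231, 29, 48, 439] ctr 560.0 -326.6 size 62.3 14.7 long axis 5.1
[172, 236, 25, 43, 374] ctr 513.6 -481.3 size 57.4 13.4 long axis 141.5
[0, 312, 65, 60, 913] ctr 559.3 -711.4 size 137.8 26.2 long axis 114.1
[357, 336, 53, 48, 1600] ctr 736.8 -303.2 size 99.8 46.7 long axis 17.2
[ 2.4 -4.4 88.3] ('tool z turn rad', np.float64(0.0044), 'alt', np.float64(-3.1372)) ('level', array([-0.0002,  0.0004, -0.    ])) pos [ 0.4615 -0.3805  0.1583] yawy 73.15 q7 70.1
```

jog_arm([
  [2.4,-4.5,30,0,0,0.004],
  [0,0,30,0,0,0],
  [0,0,30,0,0,0],
  [0,0,20,0,0,0],
  [0,0,16,0,0,0],
  [0,0,10,0,0,0],
  [0,0,5,0,0,0],
  [0,0,0,0,0,0],
  [0,0,0,0,0,0],
])

```text
t: 22.15
eef_pos: [0.4571, -0.3852, 0.0173]
ee_rot: [[-0.956, 0.293, 0.0], [0.293, 0.956, -0.0], [-0.0, -0.0, -1.0]]
wrist_force: [0.0, 0.6, 0.0]
opening: 0.0601
gripper_force: 0.0
```

Run:
```python
from h import *
move(.458,-.3841,.016,72.9)
```

```text
[-0.5  1.3  1.2] ('tool z turn rad', np.float64(0.0009), 'alt', np.float64(-3.1407)) ('level', array([-0.0003,  0.0003, -0.    ])) pos [ 0.4571 -0.3852  0.0173] yawy 72.95 q7 61.8
```

jog_arm([
  [0,0,1.3,0,0,0],
  [0,0,0,0,0,0],
  [0,0,0,0,0,0],
  [0,0,0,0,0,0],
  [0,0,0,0,0,0],
  [0,0,0,0,0,0],
  [0,0,0,0,0,0],
], claw=22)

```text
t: 22.73
eef_pos: [0.4569, -0.3855, 0.0162]
ee_rot: [[-0.956, 0.294, 0.0], [0.294, 0.956, -0.001], [-0.001, -0.001, -1.0]]
wrist_force: [-0.3, -0.0, 5.8]
opening: 0.0306
gripper_force: 60.4
```

jog_arm([
  [0,0,-15,0,0,0],
  [0,0,-25,0,0,0],
  [0,0,-30,0,0,0],
  [0,0,-30,0,0,0],
  [0,0,-30,0,0,0],
  [0,0,-12,0,0,-0.1],
  [0,0,0,0,0,-0.1],
  [0,0,0,0,0,-0.1],
  [0,0,0,0,0,-0.11],
  [0,0,0,0,0,0],
  [0,0,0,0,0,0],
])

```text
t: 23.65
eef_pos: [0.4564, -0.3851, 0.1576]
ee_rot: [[-0.994, -0.108, -0.001], [-0.108, 0.994, 0.0], [0.001, 0.0, -1.0]]
wrist_force: [0.3, -0.9, -0.6]
opening: 0.0304
gripper_force: 59.5
```

Run:
```python
from h import *
env.camera('wrist');move(.5444,.0097,.16,96.4);print(env.state()['opening'],env.state()['gripper_force'])
```

```text
[-130.1  383.    -2.5] ('tool z turn rad', np.float64(-0.0035), 'alt', np.float64(3.1381)) ('level', array([ 0.0002, -0.0007, -0.    ])) pos [ 0.4564 -0.3851  0.1575] yawy 96.2 q7 90.4
0.030719873764848627 59.51595962047577
```

jog_arm([
  [-10.8,31.9,0,0,0,0],
  [-10.8,31.9,0,0,0,0],
  [-10.8,31.9,0,0,0,0],
  [-10.8,31.9,0,0,0,0],
  [-10.8,31.9,0,0,0,0],
  [-10.8,31.9,0,0,0,0],
  [-10.8,31.9,0,0,0,0],
  [-10.8,31.9,0,0,0,0],
  [-10.8,31.9,0,0,0,0],
  [-10.8,31.9,0,0,0,0],
  [-10.8,31.9,0,0,0,-0.003],
  [-10.8,31.9,0,0,0,0],
])

```text
t: 24.7
eef_pos: [0.5426, 0.0114, 0.1574]
ee_rot: [[-0.994, -0.111, -0.001], [-0.111, 0.994, -0.0], [0.001, -0.0, -1.0]]
wrist_force: [0.1, 0.7, -0.7]
opening: 0.0305
gripper_force: 59.6
```

jog_arm([
  [0,0,25,0,0,0],
  [0,0,25,0,0,0],
  [0,0,25,0,0,0],
  [0,0,0,0,0,0],
  [0,0,0,0,0,0],
])

```text
t: 25.12
eef_pos: [0.5418, 0.0097, 0.0818]
ee_rot: [[-0.994, -0.113, -0.003], [-0.113, 0.994, -0.0], [0.003, 0.0, -1.0]]
wrist_force: [-0.3, -0.7, -0.5]
opening: 0.0306
gripper_force: 59.6
```

Run:
```python
from h import *
c=env.camera('wrist');move(.5444,.0097,.031,96.4);print(env.state()['opening'],env.state()['gripper_force'])
blobs(c,env.state()['eef_pos'][2]+.019,120,800,20000)
```

```text
[-1.8 -0.6 51.9] ('tool z turn rad', np.float64(0.0018), 'alt', np.float64(-3.1398)) ('level', array([ 0.0005, -0.0007,  0.    ])) pos [0.5426 0.0101 0.0829] yawy 96.5 q7 44.7
0.030847278342592224 59.57581043243408
[28, 183, 49, 154, 2441] ctr 553.1 -96.6 size 92.5 19.7 long axis 169.2
[0, 331, 50, 48, 1437] ctr 611.4 -122.9 size 49.6 21.4 long axis 134.1
```

jog_arm([
  [-1.2,-0.6,20,0,0,0.002],
  [0,0,20,0,0,0],
  [0,0,10,0,0,0],
  [0,0,0,0,0,0],
  [0,0,0,0,0,0],
])

```text
t: 25.58
eef_pos: [0.5441, 0.0094, 0.033]
ee_rot: [[-0.994, -0.112, -0.0], [-0.112, 0.994, 0.0], [0.0, 0.0, -1.0]]
wrist_force: [-0.8, 0.6, 0.2]
opening: 0.0307
gripper_force: 59.6
```

Run:
```python
from h import *
c=env.camera('wrist');move(.5444,.0097,.0195,96.4)
```

```text
[-0.1  0.1 13.8] ('tool z turn rad', np.float64(0.0006), 'alt', np.float64(-3.141)) ('level', array([ 0.0003,  0.0006, -0.    ])) pos [0.5443 0.0095 0.0333] yawy 96.44 q7 40.8
```

jog_arm([
  [0.5,0,4,0,0,0],
  [0,0,4,0,0,0],
  [0,0,3,0,0,0],
  [0,0,2.5,0,0,0],
  [0,0,0,0,0,0],
  [0,0,0,0,0,0],
])

```text
t: 26.13
eef_pos: [0.5432, 0.009, 0.0192]
ee_rot: [[-0.994, -0.112, -0.0], [-0.112, 0.994, -0.001], [0.001, -0.001, -1.0]]
wrist_force: [-2.6, -1.6, 9.0]
opening: 0.0305
gripper_force: 60.8
```

jog_arm([
  [0,0,0,0,0,0],
  [0,0,0,0,0,0],
  [0,0,0,0,0,0],
  [0,0,-15,0,0,0],
  [0,0,-30,0,0,0],
  [0,0,-35,0,0,0],
  [0,0,-35,0,0,0],
  [0,0,-35,0,0,0],
  [-30,-12,-15,0,0,0],
  [-30,-12,-15,0,0,0],
  [-30,0,0,0,0,0],
  [0,0,0,0,0,0],
], claw=50)

```text
t: 27.13
eef_pos: [0.64, -0.0053, 0.1986]
ee_rot: [[-0.994, -0.109, 0.003], [-0.109, 0.994, 0.002], [-0.003, 0.001, -1.0]]
wrist_force: [-1.3, -1.3, -0.8]
opening: 0.0501
gripper_force: 0.0
```

Run:
```python
from h import *
env.camera('wrist');c=env.camera('wrist')
C=np.array([.5845,-.016]);a=np.radians(6.4);R=np.array([[np.cos(a),-np.sin(a)],[np.sin(a),np.cos(a)]])
k=3;f=cv2.resize(c['frame'],None,fx=k,fy=k,interpolation=cv2.INTER_CUBIC)[...,::-1].copy()
for q in((.037,-.03),(-.037,.03)):
  P=[[*(C+R@[q[0]+sx*.032,q[1]+sy*.016]),.038] for sx,sy in((-1,-1),(1,-1),(1,1),(-1,1))]
  cv2.polylines(f,[np.round((proj(c,P)+.5)*k).astype(int)],True,(0,0,255),1)
u,v=(proj(c,[*C,.03])[0]*k).astype(int);v=max(v,220);print(u,v);cv2.imwrite('pics/w10.png',f[v-220:v+220,u-260:u+260])
t=env.camera('top');blobs(t,.014,150,1500,3500)
s=env.camera('scene');blobs(s,.014,150,1500,3500);move(.51,.31,.2,6)
```

```text
752 388
[217, 152, 71, 74, 1703] ctr 543.4 30.9 size 294.8 161.5 long axis 37.8
[133, 170, 55, 61, 2253] ctr 515.0 323.5 size 189.8 187.5 long axis 48.1
[439, 222, 53, 64, 3016] ctr 368.1 -726.0 size 213.7 170.1 long axis 0.2
[22, 237, 39, 44, 1594] ctr 299.6 709.6 size 139.9 128.5 long axis 6.0
[294, 110, 61, 50, 2237] ctr 519.7 326.0 size 189.9 188.6 long axis 141.6
[189, 275, 69, 70, 2345] ctr 767.2 -251.7 size 152.1 101.5 long axis 99.9
[0, 336, 72, 48, 2178] ctr 612.4 -703.5 size 142.7 128.1 long axis 7.7
[ 88.  326.3  -1.9] ('tool z turn rad', np.float64(-1.5617), 'alt', np.float64(1.5799)) ('level', array([ 0.0001, -0.0023, -0.    ])) pos [ 0.6345 -0.0042  0.1979] yawy 96.52 q7 58.2
```

View pics/w10.png

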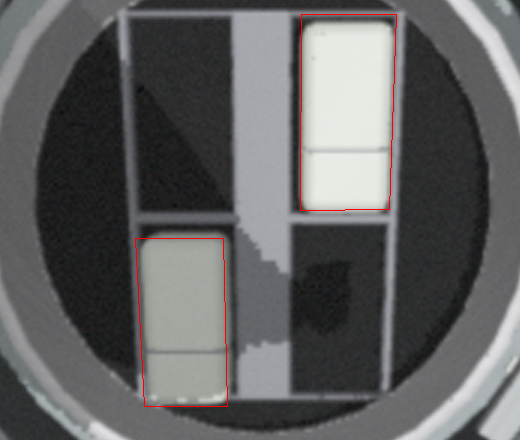

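jog_arm([
  [3.7,33,0,0,0,0],
  [3.7,33,0,0,0,0],
  [3.7,33,0,0,0,0],
  [3.7,33,0,0,0,0],
  [3.7,33,0,0,0,0],
  [3.7,33,0,0,0,0],
  [3.7,33,0,0,0,0],
  [3.7,33,0,0,0,0],
  [3.7,33,0,0,0,0],
  [3.7,33,0,0,0,0],
  [0,0,0,0,0,0],
  [0,0,0,0,0,0],
])

```text
t: 28.33
eef_pos: [0.5592, 0.3215, 0.1987]
ee_rot: [[-0.993, -0.118, -0.001], [-0.118, 0.993, 0.0], [0.001, 0.0, -1.0]]
wrist_force: [-0.5, -0.6, 0.2]
opening: 0.0501
gripper_force: 0.0
```

Run:
```python
from h import *
env.camera('wrist');c=snap('wrist','w11.png');f=c['frame'];move(.517,.325,.2,95)
b=(f.min(2)>110).astype(np.uint8);k,lab,st,_=cv2.connectedComponentsWithStats(b)
i=1+st[1:,4].argmax();print(st[i])
uv=np.argwhere(lab==i)[:,::-1].astype(float);w=onz(c,uv,.014)
# circle fit on hull, excluding ears: r<=.1
H=cv2.findContours((lab==i).astype(np.uint8),cv2.RETR_EXTERNAL,cv2.CHAIN_APPROX_NONE)[0];H=max(H,key=len)[:,0].astype(float);H=H[(H[:,0]>2)&(H[:,1]>2)&(H[:,0]<509)&(H[:,1]<381)]
P=onz(c,H,.014);C=np.array([.517,.325])
for _ in range(20):
    d=np.hypot(*(P-C).T);Q=P[abs(d-.096)<.008]
    A=np.c_[2*Q,np.ones(len(Q))];s=np.linalg.lstsq(A,(Q**2).sum(1),rcond=None)[0];C=s[:2]
print('lid',C,np.sqrt(s[2]+C@C),len(Q))
d=P-C;r=np.hypot(*d.T);e=d[(r>.1025)&(r<.112)];an=np.degrees(np.arctan2(e[:,1],e[:,0]))%360
for g in(e[(an<100)|(an>280)],e[(an>100)&(an<280)]):
    if len(g): m=g.mean(0);print('ear',len(g),np.degrees(np.arctan2(m[1],m[0])),np.hypot(*m))
dk=(f.max(2)<70).astype(np.uint8);k,lab,st,ce=cv2.connectedComponentsWithStats(dk)
for i in range(1,k):
    w=onz(c,np.argwhere(lab==i)[:,::-1].astype(float),.055)
    if st[i,4]>100: r=cv2.minAreaRect((w*1e3).astype(np.float32));print(st[i].tolist(),np.round(r[0],1),np.round(r[1],1),r[2])
```

```text
[43.3 11.8 -1.8] ('tool z turn rad', np.float64(0.0256), 'alt', np.float64(-3.116)) ('level', array([-0.0015, -0.0012, -0.    ])) pos [0.5613 0.3181 0.1982] yawy 96.47 q7 30.5
[  186    33   162   189 20859]
lid [0.51485598 0.32623507] 0.09552395263286752 429
ear 36 2.3928757811751744 0.10663623167584191
ear 45 -177.64952122310493 0.10647157983946365
[0, 0, 200, 180, 13639] [479.5 169.5] [230.4  82.7] 65.38709259033203
[0, 73, 71, 179, 4827] [577.7  86.5] [195.2  63.1] 0.9593544602394104
[258, 106, 19, 67, 922] [514.5 325.5] [67.7 15.2] 2.451352834701538
[0, 164, 30, 51, 1269] [599.8  56. ] [57.3 31.2] 6.565396785736084
[0, 170, 512, 214, 41784] [700.  334.3] [307.1 721.8] 6.620306491851807
[0, 219, 23, 9, 162] [640.8  47. ] [ 9.9 27.5] 6.608553409576416
[0, 249, 19, 13, 102] [680.4  35.8] [ 9.  30.4] 36.372493743896484
```

View pics/w11.png

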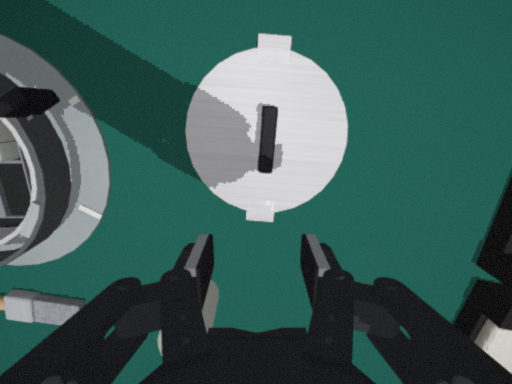

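jog_arm([
  [22.7,6.3,0,0,0,0],
  [22.7,6.3,0,0,0,0],
  [0,0,0,0,0,0.071],
  [0,0,30,0,0,0],
  [0,0,30,0,0,0],
  [0,0,20,0,0,0],
  [0,0,0,0,0,0],
  [0,0,0,0,0,0],
])

```text
t: 29.1
eef_pos: [0.5152, 0.3247, 0.118]
ee_rot: [[-0.999, -0.04, -0.003], [-0.04, 0.999, -0.002], [0.003, -0.001, -1.0]]
wrist_force: [-0.4, 0.0, 0.7]
opening: 0.0497
gripper_force: 0.0
```

Run:
```python
from h import *
c=env.camera('wrist');f=c['frame'];move(.5147,.3256,.03,92.4)
dk=(f.max(2)<70).astype(np.uint8);k,lab,st,ce=cv2.connectedComponentsWithStats(dk)
for i in range(1,k):
    w=onz(c,np.argwhere(lab==i)[:,::-1].astype(float),.055)
    if 300<st[i,4]<8000: r=cv2.minAreaRect((w*1e3).astype(np.float32));print(st[i].tolist(),np.round(r[0],1),np.round(r[1],1),r[2])
```

```text
[ 0.8 -0.2 89.3] ('tool z turn rad', np.float64(-0.0017), 'alt', np.float64(3.1399)) ('level', array([ 0.0003, -0.0009,  0.    ])) pos [0.5155 0.3259 0.1193] yawy 92.3 q7 18.4
[248, 157, 20, 88, 1568] [510.5 325.8] [73.7 14.8] 2.649524211883545
[0, 214, 25, 118, 2016] [590.7 112.7] [ 20.5 123.3] 76.51737213134766
```

jog_arm([
  [1,0,25,0,0,0],
  [0,0,25,0,0,0],
  [0,0,18,0,0,0],
  [0,0,12,0,0,0],
  [0,0,9,0,0,0],
  [0,0,0,0,0,0],
  [0,0,0,0,0,0],
])

```text
t: 29.73
eef_pos: [0.5143, 0.327, 0.0304]
ee_rot: [[-0.999, -0.041, -0.0], [-0.041, 0.999, 0.001], [0.0, 0.001, -1.0]]
wrist_force: [-0.3, 0.7, 0.1]
opening: 0.0503
gripper_force: 0.0
```

jog_arm([
  [0,0,0,0,0,0],
  [0,0,0,0,0,0],
  [0,0,0,0,0,0],
  [0,0,0,0,0,0],
  [0,0,0,0,0,0],
  [0,0,0,0,0,0],
  [0,0,0,0,0,0],
  [0,0,0,0,0,0],
], claw=6)

```text
t: 30.4
eef_pos: [0.5144, 0.3266, 0.0307]
ee_rot: [[-0.999, -0.041, 0.001], [-0.041, 0.999, 0.0], [-0.001, -0.0, -1.0]]
wrist_force: [-0.9, -3.1, 7.6]
opening: 0.0147
gripper_force: 60.1
```

jog_arm([
  [0,0,-8,0,0,0],
  [0,0,-15,0,0,0],
  [0,0,-20,0,0,0],
  [0,0,-20,0,0,0],
  [0,0,-20,0,0,0],
  [0,0,-20,0,0,0],
  [0,0,-20,0,0,0],
  [0,0,-10,0,0,0],
  [0,0,0,0,0,0],
])

```text
t: 31.15
eef_pos: [0.5144, 0.3277, 0.1655]
ee_rot: [[-0.999, -0.042, 0.002], [-0.042, 0.999, 0.003], [-0.002, 0.002, -1.0]]
wrist_force: [0.8, 0.4, -5.8]
opening: 0.0145
gripper_force: 59.0
```

```bash
cat >> h.py <<'E'
def lid(c,z):
    "lid plate top at height z: centre, radius, ears"
    f=c['frame'];b=(f.min(2)>110).astype(np.uint8);s0=env.state();u,v=proj(c,[s0['eef_pos'][0],s0['eef_pos'][1],z])[0]
    k,lab,st,_=cv2.connectedComponentsWithStats(b);i=1+st[1:,4].argmax()
    H=max(cv2.findContours((lab==i).astype(np.uint8),cv2.RETR_EXTERNAL,cv2.CHAIN_APPROX_NONE)[0],key=len)[:,0].astype(float)
    H=H[(H[:,0]>2)&(H[:,1]>2)&(H[:,0]<509)&(H[:,1]<381)];P=onz(c,H,z);C=s0['eef_pos'][:2].copy()
    for _ in range(20):
        d=np.hypot(*(P-C).T);Q=P[abs(d-.096)<.006]
        A=np.c_[2*Q,np.ones(len(Q))];s=np.linalg.lstsq(A,(Q**2).sum(1),rcond=None)[0];C=s[:2]
    d=P-C;r=np.hypot(*d.T);e=d[(r>.1025)&(r<.112)];an=np.degrees(np.arctan2(e[:,1],e[:,0]))%360
    R=s0['ee_rot'];print('lid',st[i].tolist(),C.round(4),'r',np.sqrt(s[2]+C@C).round(4),len(Q),'rel tcp (tool xy mm)',(R.T@np.append((C-s0['eef_pos'][:2])*1e3,0))[:2].round(1))
    for g in(e[(an<100)|(an>280)],e[(an>100)&(an<280)]):
        if len(g): m=g.mean(0);print('ear',len(g),np.degrees(np.arctan2(m[1],m[0])).round(1),np.hypot(*m).round(4))
E
python3 - <<'E'
from h import *
c=env.camera('wrist');s=env.state();print(s['opening'],s['gripper_force'],s['wrist_force'],s['ft_torque']);lid(c,s['eef_pos'][2]-.0307+.014);move(.5845,-.016,.165,96.4)
E
```

```text
0.01532807956652436 59.037991762161255 [ 0.42399391 -0.3209799  -4.96675247] [0.04889386 0.03263241 0.00763929]
lid [107, 48, 301, 245, 48328] [0.515  0.3287] r 0.096 543 rel tcp (tool xy mm) [-0.9  1.8]
ear 93 -177.5 0.1069
[ -56.  -345.5   -1.7] ('tool z turn rad', np.float64(-0.07), 'alt', np.float64(3.0716)) ('level', array([0.0008, 0.0007, 0.    ])) pos [0.5141 0.3269 0.1636] yawy 92.39 q7 20.8
```

jog_arm([
  [-4.7,-28.8,0,0,0,0],
  [-4.7,-28.8,0,0,0,0],
  [-4.7,-28.8,0,0,0,0],
  [-4.7,-28.8,0,0,0,0],
  [-4.7,-28.8,0,0,0,0],
  [-4.7,-28.8,0,0,0,0],
  [-4.7,-28.8,0,0,0,0],
  [-4.7,-28.8,0,0,0,0],
  [-4.7,-28.8,0,0,0,0],
  [-4.7,-28.8,0,0,0,0],
  [-4.7,-28.8,0,0,0,0],
  [-4.7,-28.8,0,0,0,0],
])

```text
t: 32.2
eef_pos: [0.584, -0.0183, 0.1609]
ee_rot: [[-0.999, -0.042, -0.003], [-0.042, 0.999, -0.0], [0.003, -0.0, -1.0]]
wrist_force: [0.4, 0.2, -5.8]
opening: 0.0151
gripper_force: 59.4
```

jog_arm([
  [0,0,0,0,0,-0.07],
  [0,0,15,0,0,0],
  [0,0,15,0,0,0],
  [0,0,0,0,0,0],
  [0,0,0,0,0,0],
])

```text
t: 32.62
eef_pos: [0.5835, -0.0164, 0.1307]
ee_rot: [[-0.994, -0.112, -0.005], [-0.112, 0.994, -0.0], [0.005, 0.0, -1.0]]
wrist_force: [0.6, 0.5, -4.4]
opening: 0.0147
gripper_force: 59.6
```

Run:
```python
from h import *
c=snap('wrist','w12.png');s=env.state();print(s['opening'],s['gripper_force'],s['wrist_force'],s['ft_torque']);lid(c,s['eef_pos'][2]-.0307+.014);move(.5845,-.016,.079,96.4)
```

```text
0.015027898703026515 59.57371652126312 [ 1.09710345 -0.87635964 -5.72136823] [ 0.10476367 -0.01107111  0.0074254 ]
lid [107, 21, 301, 272, 53995] [ 0.5812 -0.0161] r 0.0945 553 rel tcp (tool xy mm) [3.  0.2]
ear 299 -174.8 0.0951
[-0.4 -0.1 52.8] ('tool z turn rad', np.float64(0.0009), 'alt', np.float64(-3.1407)) ('level', array([ 0.0004, -0.0026,  0.    ])) pos [ 0.5842 -0.016   0.1318] yawy 96.45 q7 53.1
```

jog_arm([
  [0,0,15,0,-0.002,0],
  [0,0,15,0,0,0],
  [0,0,8,0,0,0],
  [0,0,4,0,0,0],
  [0,0,3,0,0,0],
  [0,0,3,0,0,0],
  [0,0,2,0,0,0],
  [0,0,0,0,0,0],
  [0,0,0,0,0,0],
])

```text
t: 33.42
eef_pos: [0.5849, -0.0164, 0.0827]
ee_rot: [[-0.994, -0.111, 0.001], [-0.111, 0.994, 0.0], [-0.001, 0.0, -1.0]]
wrist_force: [0.4, -0.2, -4.4]
opening: 0.0149
gripper_force: 59.5
```

Spigot is inside with no contact; lower the rest.

jog_arm([
  [0,0,2,0,0,0],
  [0,0,1.5,0,0,0],
  [0,0,1,0,0,0],
  [0,0,0,0,0,0],
  [0,0,0,0,0,0],
])

```text
t: 33.83
eef_pos: [0.5849, -0.0164, 0.0787]
ee_rot: [[-0.994, -0.111, 0.002], [-0.111, 0.994, -0.0], [-0.002, -0.001, -1.0]]
wrist_force: [-3.9, -1.5, 3.8]
opening: 0.0152
gripper_force: 61.0
```

jog_arm([
  [0,0,0,0,0,0],
  [0,0,0,0,0,0],
  [0,0,0,0,0,0],
  [0,0,-10,0,0,0],
  [0,0,-20,0,0,0],
  [0,0,-30,0,0,0],
  [0,0,-30,0,0,0],
  [-20,0,-20,0,0,0],
  [-20,0,-10,0,0,0],
  [0,0,0,0,0,0],
  [0,0,0,0,0,0],
], claw=50)

```text
t: 34.75
eef_pos: [0.6249, -0.0113, 0.1989]
ee_rot: [[-0.994, -0.111, 0.002], [-0.111, 0.994, 0.001], [-0.003, 0.001, -1.0]]
wrist_force: [-1.2, 0.8, -0.9]
opening: 0.0502
gripper_force: 0.0
```

Run:
```python
from h import *
c=snap('wrist','w13.png');f=c['frame']
dk=(f.max(2)<70).astype(np.uint8);k,lab,st,ce=cv2.connectedComponentsWithStats(dk)
for i in range(1,k):
    w=onz(c,np.argwhere(lab==i)[:,::-1].astype(float),.103)
    if 200<st[i,4]<8000: r=cv2.minAreaRect((w*1e3).astype(np.float32));print(st[i].tolist(),np.round(r[0],1),np.round(r[1],1),r[2])
# plate edge by radial scan at z=.062: outermost bright before dark
mn=f.min(2);P=[]
for a in np.radians(np.arange(0,360,3)):
    r=np.arange(.088,.1,.0005);X=np.c_[.5845+r*np.cos(a),-.016+r*np.sin(a),np.full(len(r),.062)];uv=proj(c,X).round().astype(int)
    if (uv<0).any() or (uv[:,0]>511).any() or (uv[:,1]>260).any():continue
    v=mn[uv[:,1],uv[:,0]].astype(int);i=np.argmin(np.diff(v))
    if np.diff(v)[i]<-25:P.append(X[i,:2])
P=np.array(P);A=np.c_[2*P,np.ones(len(P))];s=np.linalg.lstsq(A,(P**2).sum(1),rcond=None)[0];print('lid',s[:2],np.sqrt(s[2]+s[:2]@s[:2]),len(P))
move(.5014,.0967,.15,36.4)
```

```text
[363, 52, 50, 36, 956] [508.1  82.5] [16.7 38.5] 32.28316116333008
[248, 111, 17, 78, 1288] [584.7 -15.4] [67.4 14.5] 5.846660137176514
[123, 186, 39, 42, 652] [ 651.8 -114.1] [22.3 45.9] 57.2558708190918
[402, 252, 36, 34, 344] [681.1 156. ] [22.4 40.5] 64.54943084716797
lid [ 0.58577026 -0.01635449] 0.09730296301501452 67
[109.7 121.3  48. ] ('tool z turn rad', np.float64(1.0476), 'alt', np.float64(-2.094)) ('level', array([ 0.0003,  0.0006, -0.    ])) pos [ 0.6239 -0.0116  0.198 ] yawy 96.43 q7 58.3
```

jog_arm([
  [22,24.3,0,0,0,0],
  [22,24.3,0,0,0,0],
  [22,24.3,0,0,0,0],
  [22,24.3,0,0,0,0],
  [22,24.3,0,0,0,0],
  [0,0,0,0,0,0.12],
  [0,0,0,0,0,0.12],
  [0,0,0,0,0,0.12],
  [0,0,0,0,0,0.12],
  [0,0,0,0,0,0.12],
  [0,0,0,0,0,0.12],
  [0,0,0,0,0,0.12],
])

```text
t: 35.8
eef_pos: [0.5001, 0.0959, 0.1972]
ee_rot: [[-0.742, 0.67, -0.001], [0.67, 0.742, -0.001], [0.0, -0.001, -1.0]]
wrist_force: [-0.2, 0.7, 0.2]
opening: 0.0501
gripper_force: 0.0
```

jog_arm([
  [0,0,15,0,0,0.12],
  [0,0,20,0,0,0.087],
  [0,0,15,0,0,0],
  [0,0,15,0,0,0],
  [0,0,0,0,0,0],
  [0,0,0,0,0,0],
], claw=60)

```text
t: 36.3
eef_pos: [0.5002, 0.0961, 0.1322]
ee_rot: [[-0.594, 0.804, -0.002], [0.804, 0.594, -0.0], [0.001, -0.002, -1.0]]
wrist_force: [-0.0, 0.4, -0.3]
opening: 0.0598
gripper_force: 0.0
```

Run:
```python
from h import *
c=env.camera('wrist');f=c['frame']
dk=(f.max(2)<70).astype(np.uint8);k,lab,st,ce=cv2.connectedComponentsWithStats(dk)
for i in range(1,k):
    w=onz(c,np.argwhere(lab==i)[:,::-1].astype(float),.09)
    if 200<st[i,4]<18000: r=cv2.minAreaRect((w*1e3).astype(np.float32));print(st[i].tolist(),np.round(r[0],1),np.round(r[1],1),r[2])
move(.5014,.0967,.062,36.4)
```

```text
[-0.1  0.5 71. ] ('tool z turn rad', np.float64(0.0006), 'alt', np.float64(-3.141)) ('level', array([ 0.    , -0.0002,  0.    ])) pos [0.5009 0.0965 0.133 ] yawy 36.43 q7 -10.2
```

jog_arm([
  [0,0,20,0,0,0],
  [0,0,20,0,0,0],
  [0,0,15,0,0,0],
  [0,0,10,0,0,0],
  [0,0,6,0,0,0],
  [0,0,0,0,0,0],
])

```text
t: 36.85
eef_pos: [0.5014, 0.0965, 0.0615]
ee_rot: [[-0.594, 0.805, 0.0], [0.805, 0.594, 0.0], [-0.0, 0.0, -1.0]]
wrist_force: [1.0, 0.3, 0.2]
opening: 0.0602
gripper_force: 0.0
```

jog_arm([
  [0,0,0,0,0,0],
  [0,0,0,0,0,0],
  [0,0,0,0,0,0],
  [0,0,0,0,0,0],
  [0,0,0,0,0,0],
  [0,0,0,0,0,0],
  [0,0,0,0,0,0],
  [0,0,0,0,0,0],
], claw=4)

```text
t: 37.52
eef_pos: [0.502, 0.0966, 0.0627]
ee_rot: [[-0.593, 0.805, 0.002], [0.805, 0.593, 0.0], [-0.001, 0.002, -1.0]]
wrist_force: [-0.2, -0.7, 6.3]
opening: 0.0131
gripper_force: 58.8
```

jog_arm([
  [-0.2,7.7,0,0,0,0.055],
  [-0.2,7.7,0,0,0,0.055],
  [-0.2,7.7,0,0,0,0.055],
  [-0.2,7.7,0,0,0,0.055],
  [-0.2,7.7,0,0,0,0.055],
  [-0.2,7.7,0,0,0,0.055],
  [-0.2,7.7,0,0,0,0.055],
  [-0.2,7.7,0,0,0,0.055],
  [-0.2,7.7,0,0,0,0.055],
  [-0.2,7.7,0,0,0,0.055],
  [0,0,0,0,0,0],
])

```text
t: 38.43
eef_pos: [0.5743, 0.1232, 0.0627]
ee_rot: [[-0.081, 0.997, 0.003], [0.997, 0.081, -0.0], [-0.0, 0.003, -1.0]]
wrist_force: [0.1, -1.9, 6.1]
opening: 0.0133
gripper_force: 59.2
```

```bash
cat >> h.py <<'E'
def arc():
    s=env.state();d=s['eef_pos'][:2]-np.array([.5845,-.016]);R=s['ee_rot']
    print('az',np.degrees(np.arctan2(d[1],d[0])),np.hypot(*d),'yaw+90',np.degrees(np.arctan2(R[1,1],R[0,1]))+90,s['eef_pos'][2],s['wrist_force'].round(1),s['opening'],s['gripper_force'])
E
python3 -c "
from h import *
arc()"
```

```text
az 94.20931688223659 0.13960935699093835 yaw+90 94.66540755924098 0.06271255122387095 [ 0.1 -1.9  6.1] 0.013284605608969888 59.208295941352844
```

jog_arm([
  [-0.2,7.7,0,0,0,0.055],
  [-0.2,7.7,0,0,0,0.055],
  [-0.2,7.7,0,0,0,0.055],
  [-0.2,7.7,0,0,0,0.055],
  [-0.2,7.7,0,0,0,0.055],
  [-0.2,7.7,0,0,0,0.055],
  [-0.2,7.7,0,0,0,0.055],
  [-0.2,7.7,0,0,0,0.055],
  [-0.2,7.7,0,0,0,0.055],
  [0,0,0,0,0,0],
  [0,0,0,0,0,0],
])

```text
t: 39.35
eef_pos: [0.6412, 0.1117, 0.0628]
ee_rot: [[0.398, 0.917, 0.002], [0.917, -0.398, -0.001], [0.0, 0.002, -1.0]]
wrist_force: [0.5, -1.8, 4.6]
opening: 0.0127
gripper_force: 59.2
```

```bash
python3 -c "
from h import *
arc()"
```

```text
az 66.06476629879572 0.13974762002435562 yaw+90 66.51849473204146 0.06275140496355416 [ 0.5 -1.8  4.6] 0.012657914200242846 59.219436049461365
```

jog_arm([
  [-0.1,2.5,0,0,0,0.018],
  [0,0,0,0,0,0],
  [0,0,0,0,0,0],
])

```text
t: 39.6
eef_pos: [0.6429, 0.111, 0.0628]
ee_rot: [[0.414, 0.91, 0.002], [0.91, -0.414, -0.0], [0.0, 0.002, -1.0]]
wrist_force: [-0.7, -2.3, 5.7]
opening: 0.0132
gripper_force: 59.2
```

jog_arm([
  [0,0,0,0,0,0],
  [0,0,0,0,0,0],
  [0,0,0,0,0,0],
  [0,0,0,0,0,0],
  [0,0,-15,0,0,0],
  [0,0,-25,0,0,0],
  [0,0,-30,0,0,0],
  [0,0,-30,0,0,0],
  [0,0,-30,0,0,0],
  [0,0,-30,0,0,0],
  [0,0,0,0,0,0],
  [0,0,0,0,0,0],
], claw=60)

```text
t: 40.6
eef_pos: [0.6434, 0.112, 0.224]
ee_rot: [[0.414, 0.91, 0.005], [0.91, -0.414, 0.001], [0.003, 0.004, -1.0]]
wrist_force: [-0.0, -0.7, -0.6]
opening: 0.06
gripper_force: 0.0
```

Run:
```python
from h import *
t=env.camera('top');f=t['frame'];C=np.array([.5845,-.016])
snap('top','top_end.png');snap('scene','scene_end.png')
# handles / lid bar: dark blobs
for n in('top','scene','wrist'):
    c=env.camera(n);dk=(c['frame'].max(2)<70).astype(np.uint8)
    k,lab,st,ce=cv2.connectedComponentsWithStats(dk)
    for i in range(1,k):
        if 20<st[i,4]<3000:
            w=onz(c,[ce[i]],.085)[0];d=w-C;r=np.hypot(*d)
            if r<.17: print(n,st[i].tolist(),'r',r.round(3),'az',np.degrees(np.arctan2(d[1],d[0])).round(1))
t=env.camera('top');blobs(t,.035,130,60,500)
```

```text
top [264, 149, 29, 36, 106] r 0.098 az -49.1
scene [231, 166, 75, 41, 566] r 0.082 az 93.6
scene [212, 180, 11, 23, 79] r 0.1 az -142.4
scene [242, 186, 21, 24, 194] r 0.004 az 12.4
scene [197, 205, 96, 40, 471] r 0.104 az -57.5
wrist [188, 166, 138, 58, 1343] r 0.126 az 65.8
wrist [232, 267, 54, 52, 1234] r 0.002 az -77.8
[240, 119, 47, 12, 262] ctr 794.8 -28.0 size 163.4 41.1 long axis 92.0
[173, 120, 17, 17, 198] ctr 771.8 262.2 size 59.6 57.1 long axis 2.0
[346, 182, 10, 15, 131] ctr 571.4 -336.7 size 49.3 30.9 long axis 2.0
```

```bash
python3 -c "
from h import *
print(env.job_done())"
```

```text
the job is handed in; nothing more can be done
None
```

The job is handed in; no verdict came back. My last measurements had the block on the pad, both white cases in pockets, the lid seated and the collar at about 1.07 rad, and the bottle, tray and brush were not touched.

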